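Griddle heat check: clear the warming cups, probe the five marks, switch off

ROBOT

A 6-joint arm with a two-finger parallel gripper is mounted at the origin on the work surface. World frame = base frame: x ahead of the robot, y to its left, z up, the work surface at z = 0. Lengths are in m, angles in rad, forces in N, time in s.
With the tool pointing down it reaches from about 0.325 to 0.9 m from the base axis. Payload 6.1 kg.
Tool frame: the origin (TCP) lies at the very end of the fingers, on their centre line; the grasp point (between the pads) lies 19 mm behind it; x points along the fingers, y is the direction in which the jaws open and shut, and the axes are right-handed (so a half turn about x gives the same grasp; the last joint's range is limited). The gripper opens to 87 mm and grips with 3 to 60 N. Pads are 19 mm wide; open, the fingers measure 117 mm over their backs; the gripper's body (75 mm by 190 mm) begins 51 mm behind the grasp point.
Start: joints at [1.167, 0.22, 1.526, -0, 1.395, -0.126], TCP at [0.171, 0.601, 0.223] pointing down, gripper open.
Joint ranges: [-2.98, 2.98], [-0.91, 2.08], [0.09, 2.57], [-1.24, 4.39], [0.2, 2.65], [-2.68, 2.68]. Speed limits (rad/s): [2.57, 2.57, 3.01, 3.14, 3.14, 3.14].

INTERFACE

Orientations are given as a unit quaternion [x, y, z, w].
In Python, from workcell import sense, snapshot, calibration, finish_job gives the robot as it stands.
- The arm moves only by the tool drive_tool, never from a script. Its argument "targets" is a list of rows, each an object with "travel": the shift along the tool's x, y, z in units of 30 mm (1.0 is 30 mm), a list of three; "roll": the turn about the tool's x in units of 8 degrees (1.0 is 8 degrees); "grip": the closure, from -1 (fully open) to 1 (shut), so that 0 is half open. A call has 1 to 10 rows; each row is the pose to reach, as a shift and turn from the pose commanded when the call began, along the tool's axes at that moment; what a row does not reach only later rows make up. A row lasts 1/8 s, in which the tool goes at most 62.5 mm and 10.7 degrees, less where a joint would pass 70% of its speed; a pose out of reach is approached as far as the arm can. A call with a gripper value outside its range is refused whole. The fingers move at their own pace and stop on an object; the grip force is fixed at half the most. Time passes only in rows, so rows that repeat a pose let the fingers close. It gives the time, the measured TCP pose, the force and the opening at its end, in the units of the state.
- sense(): the state, without advancing time (a new reading comes with each control period).
- snapshot(name): name is "scene" or "top" or "wrist"; returns the picture (420x560x3 uint8, red, green, blue); there is no depth.
- calibration(name): a dict with "intrinsics" (3x3 intrinsics, pixels), "dist" ([k1, k2, p1, p2, k3] as OpenCV has them; the pictures are not rectified), "view" (4x4, takes a point from world to camera coordinates). Camera axes: x right, y up, looking along -z (the intrinsics and any distortion apply to the point x, -y, -z); pixel columns grow to the right and rows downward; lengths in m; the calibration is good to about 2 mm. A picture is of the moment at which its call begins: read the wrist's pose just before it. calibration takes no time and is no camera call; for the wrist camera it gives the pose at the moment of the call.
- finish_job(): hands the job in, once; it reports no verdict.
The state is a dict: "time": time; "joint_pos": joint angles; "dq": joint speeds; "effort": joint torques, N m; "tcp_pos": TCP position; "ee_rot": TCP orientation; "wrist_force": force on the tool from outside, world axes, zero at the start; "ft_torque": the same for the moment, N m; "grip_width": finger opening in m.
Only numpy, scipy, OpenCV 4.12 (cv2) and the standard library are available. Lean on these libraries where they do the work, as an engineer would, in place of code of your own. Each camera call takes 0.05 s, during which the arm holds its last target. There are 200 camera calls.

TASK

Clear the cups off the griddle by nesting them upright in one stack on the wooden cup stand; let each one down gently, neither dropping it nor pressing it tight. Then, with the griddle still on, take the surface thermometer and press its sprung foot lightly and upright for about a second on each ring mark of the plate in turn: the corner mark nearest the dial first, on round the corners clockwise as seen from above, the middle mark last. Finally stand the thermometer back in its holder, turn the dial to off, and leave everything else where it is.

Things in the scene. Friction and masses are not known exactly. Their poses are not given: they have to be found in the camera images.
- griddle: electric table griddle: black plate 280 x 420 mm (x, y), its cooking face 50 mm above the table, with an 8 mm high, 10 mm wide lip round the edge; a bail grip at its +y end and a black control box (120 x 78 mm, top 44 mm above the table) at its -y end. Origin: on the table under the plate's centre; fixed to the table
- dial (a joint): the dial on top of the control box, rad: 0 is off (an end stop, the bar along the griddle's x with its white line towards -x, the robot's side, at the white tick); it grows as the dial turns clockwise seen from above, to 2.2; starts at about 0.9 to 1.3 (warm); friction 0.03 N m, stays where it is left
- dial_grip (a point): on the dial's vertical axis, at the height to grip: the dial is a 42 mm disc with an upright bar 14 mm thick, 40 mm long and 32 mm high; this point is 7 mm below the bar's top and 81 mm above the table; the bar lies along this point's x, which turns with the dial
- stand: turned wooden cup stand, fixed to the table: round foot 110 mm across and 10 mm thick, a cup-like body 70 mm across with its mouth 40 mm above the table; tapered well in which the first cup comes to rest with its foot 10 to 12 mm above the table. Origin: on the table, on the well's axis
- cup1: white stoneware tumbler without handle on the griddle plate, one of up to five alike (absent ones read None): 62 mm tall, 64 mm across at the rim, 43 mm at the foot, straight tapered sides, wall 4.6 mm, 0.14 kg. Let down loosely into another, it rests with its foot 24 to 27 mm above the other's foot; pushed further it only jams. Origin: centre of its underside, z up
- cup2: white stoneware tumbler without handle on the griddle plate, one of up to five alike (absent ones read None): 62 mm tall, 64 mm across at the rim, 43 mm at the foot, straight tapered sides, wall 4.6 mm, 0.14 kg. Let down loosely into another, it rests with its foot 24 to 27 mm above the other's foot; pushed further it only jams. Origin: centre of its underside, z up
- cup3: white stoneware tumbler without handle on the griddle plate, one of up to five alike (absent ones read None): 62 mm tall, 64 mm across at the rim, 43 mm at the foot, straight tapered sides, wall 4.6 mm, 0.14 kg. Let down loosely into another, it rests with its foot 24 to 27 mm above the other's foot; pushed further it only jams. Origin: centre of its underside, z up
- cup4: white stoneware tumbler without handle on the griddle plate, one of up to five alike (absent ones read None): 62 mm tall, 64 mm across at the rim, 43 mm at the foot, straight tapered sides, wall 4.6 mm, 0.14 kg. Let down loosely into another, it rests with its foot 24 to 27 mm above the other's foot; pushed further it only jams. Origin: centre of its underside, z up
- cup5: white stoneware tumbler without handle on the griddle plate, one of up to five alike (absent ones read None): 62 mm tall, 64 mm across at the rim, 43 mm at the foot, straight tapered sides, wall 4.6 mm, 0.14 kg. Let down loosely into another, it rests with its foot 24 to 27 mm above the other's foot; pushed further it only jams. Origin: centre of its underside, z up
- thermometer: surface thermometer upright in its holder: grey handle 30 (x) x 24 (y) x 70 mm tall, display on its -x side, on a 6 mm thick round collar 38 mm across; below, a black cone (22 mm wide at the collar) and a thin stem with a sprung copper foot 10 mm across. Origin: on the axis at the collar's underside (handle 6 to 76 mm above it, foot's end 62 mm below), z up; 0.13 kg
- foot (a joint): how far the thermometer's foot is pressed in, m: 0 free, 0.008 fully in; spring of 0.4 N/mm with 0.8 N preload
- tip (a point): centre of the foot's end face
- holder: the thermometer's holder, fixed to the table: round steel base 84 mm across, 10 mm thick, with an upright open tube, 35 mm across outside and 27 mm inside, its mouth 75 mm above the table; the collar rests on the tube's rim, the stem hangs inside. Origin: on the table, on the tube's axis
- mark1 (a point): test mark on the plate's cooking face: centre of a bright ring 28 mm across with a dot; the corner mark nearest the dial (65 mm towards the robot's side and 120 mm towards the dial's end from the plate's centre)
- mark2 (a point): test mark on the plate's cooking face: centre of a bright ring 28 mm across with a dot; the next corner mark clockwise seen from above: same side, far from the dial
- mark3 (a point): test mark on the plate's cooking face: centre of a bright ring 28 mm across with a dot; the third corner mark: away from the robot, far from the dial
- mark4 (a point): test mark on the plate's cooking face: centre of a bright ring 28 mm across with a dot; the fourth corner mark: away from the robot, at the dial's end
- mark5 (a point): test mark on the plate's cooking face: centre of a bright ring 28 mm across with a dot; the mark in the middle of the plate
- oil: bystander: oil bottle 64 mm across, 200 mm tall; origin: centre of its underside
- bowl: bystander: bowl 130 mm across, 55 mm tall; origin: centre of its underside
- jam: bystander: jam jar 68 mm across, 85 mm tall; origin: centre of its underside
- salt: bystander: wooden salt pot 42 mm across, 62 mm tall; origin: centre of its underside
- turner: bystander: kitchen turner 280 mm long lying on the table along its x; origin: under its middle
- mug: bystander: mug 80 mm across, 95 mm tall, handle at its +y; origin: centre of its underside

How it is judged:
On the way, in this order (a step that is already met when the one before it is completed fails the run):
1. every cup from the griddle stands nested in the stack on the cup stand, let go (horizontal distance between each of cup1, cup2, cup3, cup4, cup5 and stand below 0.014 m and angle between each of cup1, cup2, cup3, cup4, cup5's own z axis and vertical below 0.2 rad and z of cup1 in the frame of stand between 0.006 and 0.13 m and linear speed of each of cup1, cup2, cup3, cup4, cup5 below 0.03 m/s and z of cup2 in the frame of stand between 0.006 and 0.13 m and z of cup3 in the frame of stand between 0.006 and 0.13 m and z of cup4 in the frame of stand between 0.006 and 0.13 m and z of cup5 in the frame of stand between 0.006 and 0.13 m and contact force between the fingers and cup1 below 0.2 N and contact force between the fingers and cup2 below 0.2 N and contact force between the fingers and cup3 below 0.2 N and contact force between the fingers and cup4 below 0.2 N and contact force between the fingers and cup5 below 0.2 N), for 0.2 s.
2. the thermometer's sprung foot is pressed on the corner mark nearest the dial, upright, for a moment, the griddle still on (value of joint foot above 0.001 m and distance between tip and mark1 below 0.009 m and angle between thermometer's own z axis and vertical below 0.2 rad and value of joint dial above 0.7 rad), for 0.4 s.
3. the thermometer's sprung foot is pressed on the second corner mark, clockwise, upright, for a moment, the griddle still on (value of joint foot above 0.001 m and distance between tip and mark2 below 0.009 m and angle between thermometer's own z axis and vertical below 0.2 rad and value of joint dial above 0.7 rad), for 0.4 s.
4. the thermometer's sprung foot is pressed on the third corner mark, upright, for a moment, the griddle still on (value of joint foot above 0.001 m and distance between tip and mark3 below 0.009 m and angle between thermometer's own z axis and vertical below 0.2 rad and value of joint dial above 0.7 rad), for 0.4 s.
5. the thermometer's sprung foot is pressed on the fourth corner mark, upright, for a moment, the griddle still on (value of joint foot above 0.001 m and distance between tip and mark4 below 0.009 m and angle between thermometer's own z axis and vertical below 0.2 rad and value of joint dial above 0.7 rad), for 0.4 s.
6. the thermometer's sprung foot is pressed on the mark in the middle, upright, for a moment, the griddle still on (value of joint foot above 0.001 m and distance between tip and mark5 below 0.009 m and angle between thermometer's own z axis and vertical below 0.2 rad and value of joint dial above 0.7 rad), for 0.4 s.
At the end, for the whole second after the job is handed in: every cup from the griddle nested on the cup stand (axes within 14 mm, tilt under 0.2 rad); thermometer in its holder (8 mm from the axis, collar within 5 mm of the rim, tilt under 0.1 rad); dial off (under 0.12 rad); all released and at rest (horizontal distance between each of cup1, cup2, cup3, cup4, cup5 and stand below 0.014 m and angle between each of cup1, cup2, cup3, cup4, cup5's own z axis and vertical below 0.2 rad and z of cup1 in the frame of stand between 0.006 and 0.13 m and linear speed of each of cup1, cup2, cup3, cup4, cup5 below 0.03 m/s and z of cup2 in the frame of stand between 0.006 and 0.13 m and z of cup3 in the frame of stand between 0.006 and 0.13 m and z of cup4 in the frame of stand between 0.006 and 0.13 m and z of cup5 in the frame of stand between 0.006 and 0.13 m and horizontal distance between thermometer and holder below 0.008 m and angle between thermometer's own z axis and vertical below 0.1 rad and z of thermometer in the frame of holder between 0.07 and 0.08 m and linear speed of thermometer below 0.02 m/s and value of joint dial below 0.12 rad); the robot touches nothing.
It fails at once if a cup touched by the fingers is pressed hard into the stack (contact forces on it of over 250 N in all; some 30 N of push) ((contact force between the fingers and cup1 above 0.3 N and horizontal distance between cup1 and stand below 0.03 m and contact force between cup1 and anything else above 250 N) or (contact force between the fingers and cup2 above 0.3 N and horizontal distance between cup2 and stand below 0.03 m and contact force between cup2 and anything else above 250 N) or (contact force between the fingers and cup3 above 0.3 N and horizontal distance between cup3 and stand below 0.03 m and contact force between cup3 and anything else above 250 N) or (contact force between the fingers and cup4 above 0.3 N and horizontal distance between cup4 and stand below 0.03 m and contact force between cup4 and anything else above 250 N) or (contact force between the fingers and cup5 above 0.3 N and horizontal distance between cup5 and stand below 0.03 m and contact force between cup5 and anything else above 250 N)).
It fails at once if a cup is dropped onto the stack (it falls free at over 0.45 m/s, some 10 mm) ((contact force between anything else and cup1 below 0.1 N and horizontal distance between cup1 and stand below 0.03 m and linear speed of cup1 above 0.45 m/s) or (contact force between anything else and cup2 below 0.1 N and horizontal distance between cup2 and stand below 0.03 m and linear speed of cup2 above 0.45 m/s) or (contact force between anything else and cup3 below 0.1 N and horizontal distance between cup3 and stand below 0.03 m and linear speed of cup3 above 0.45 m/s) or (contact force between anything else and cup4 below 0.1 N and horizontal distance between cup4 and stand below 0.03 m and linear speed of cup4 above 0.45 m/s) or (contact force between anything else and cup5 below 0.1 N and horizontal distance between cup5 and stand below 0.03 m and linear speed of cup5 above 0.45 m/s)).
It fails at once if the thermometer is pressed on the griddle with more than 15 N (contact force between thermometer and griddle above 15 N).
It fails at once if a bystander is moved more than 40 mm or knocked over (distance of any of oil, bowl, jam, salt, turner, mug from where it was at the start of the episode above 0.04 m or angle between any of oil, bowl, jam, salt, turner, mug's own z axis and vertical above 0.5 rad).
Of cup1, cup2, cup3, cup4, cup5 only 3 to 5 are there at a start; the rules pass over those that are not, and their reading is None.
At some moment in a run one of cup1, cup2, cup3, cup4, cup5 may be knocked a few centimetres aside while the robot is not near it.
It also fails if it takes over 210 s, if anything falls off the work surface, if the arm or the gripper's body presses on something with over 40 N, if the wrist force passes 120 N, or if a joint passes its speed limit or range.

## Working session

There is one attempt and no reset: what is moved stays moved. The work goes in short steps, Python scripts to look and compute and a tool call to move; the robot and the scene stay as the last step left them, time stands still between calls to the robot, and variables do not carry over. Pictures are saved under pics/ and viewed, about 12 in all and at most 16, crops included, and the job is handed in when it is done.

Besides the shell and the picture viewer there is one more tool, called in YAML: its name, and indented under it one key for each argument. drive_tool: Moves the arm, as the interface text tells. Its arguments: {"type":"object","properties":{"targets":{"type":"array"}},"required":["targets"]}

```bash
ls; mkdir -p pics; cat > h.py <<'E'
import numpy as np, cv2
from workcell import sense, snapshot, calibration, finish_job
F=np.diag([1,-1,-1.])
def save(n,f,crop=None,scale=1):
    im=snapshot(n); c=calibration(n)
    np.savez('pics/'+f+'.npz',im=im,K=c['intrinsics'],d=c['dist'],V=c['view'])
    if crop: im=im[crop[1]:crop[3],crop[0]:crop[2]]
    if scale!=1: im=cv2.resize(im,None,fx=scale,fy=scale,interpolation=cv2.INTER_CUBIC)
    cv2.imwrite('pics/'+f+'.png',im[:,:,::-1])
def load(f):
    return np.load('pics/'+f+'.npz')
def ray(f,uv,z):
    a=load(f); V=a['V']
    p=cv2.undistortPoints(np.array(uv,float).reshape(-1,1,2),a['K'],a['d'])[:,0]
    d=np.c_[p,np.ones(len(p))]@F   # camera y-up -z
    R=V[:3,:3];t=V[:3,3]; o=-R.T@t; D=d@R
    z=np.broadcast_to(z,len(p))
    return o+D*((z-o[2])/D[:,2])[:,None]
def proj(f,P):
    a=load(f);V=a['V'];P=np.atleast_2d(P)
    c=(P@V[:3,:3].T+V[:3,3])@F
    return cv2.projectPoints(c,np.zeros(3),np.zeros(3),a['K'],a['d'])[0][:,0]
E
python3 - <<'E'
from h import *
print(sense())
save('top','top0',scale=1.4); save('scene','scene0',scale=1.4); save('wrist','wrist0')
for n in('top','scene','wrist'):
    c=calibration(n); print(n,c)
E
```

```text
pics
{'time': 0.0, 'joint_pos': array([ 1.16692797e+00,  2.21241314e-01,  1.52764844e+00,  1.81056440e-06,
        1.39469311e+00, -1.26090282e-01]), 'dq': array([-0.00205365,  0.00015675, -0.00259071,  0.00148179, -0.00117324,
       -0.00090199]), 'effort': array([-3.36758807e-03, -4.94619012e+01, -3.87372530e+01,  6.96725165e-02,
        5.71804005e-02, -1.68404836e-04]), 'tcp_pos': array([0.17113154, 0.60045086, 0.2214081 ]), 'ee_rot': array([ 0.09721508,  0.70048216, -0.09857292,  0.70011239]), 'wrist_force': array([-0.08973644,  0.65496965, -0.37945671]), 'ft_torque': array([-0.01859074,  0.04723719,  0.02162964]), 'grip_width': 0.08701103113033398}
top {'intrinsics': array([[411.20079375,   0.        , 279.56532849],
       [  0.        , 411.20079375, 206.45800546],
       [  0.        ,   0.        ,   1.        ]]), 'dist': array([-0.01020664,  0.        ,  0.        ,  0.        ,  0.        ]), 'view': array([[-8.49882730e-02, -9.96381772e-01, -5.98120552e-04,
         2.43564270e-02],
       [ 9.74318345e-01, -8.32319290e-02,  2.09227646e-01,
        -6.40218619e-01],
  
[... 584 characters left out ...]
2,  0.60570297, -1.68751497],
       [ 0.        ,  0.        ,  0.        ,  1.        ]])}
wrist {'intrinsics': array([[328.12818378,   0.        , 278.2390115 ],
       [  0.        , 328.12818378, 209.70831955],
       [  0.        ,   0.        ,   1.        ]]), 'dist': array([-0.06605776,  0.        ,  0.        ,  0.        ,  0.        ]), 'view': array([[ 2.73654693e-01,  9.61827536e-01, -9.49188828e-04,
        -6.24538026e-01],
       [-9.17349088e-01,  2.60703005e-01, -3.00839814e-01,
         3.67718364e-02],
       [-2.89108561e-01,  8.31969645e-02,  9.53674213e-01,
        -3.92029334e-01],
       [ 0.00000000e+00,  0.00000000e+00,  0.00000000e+00,
         1.00000000e+00]])}
```

View pics/top0.png

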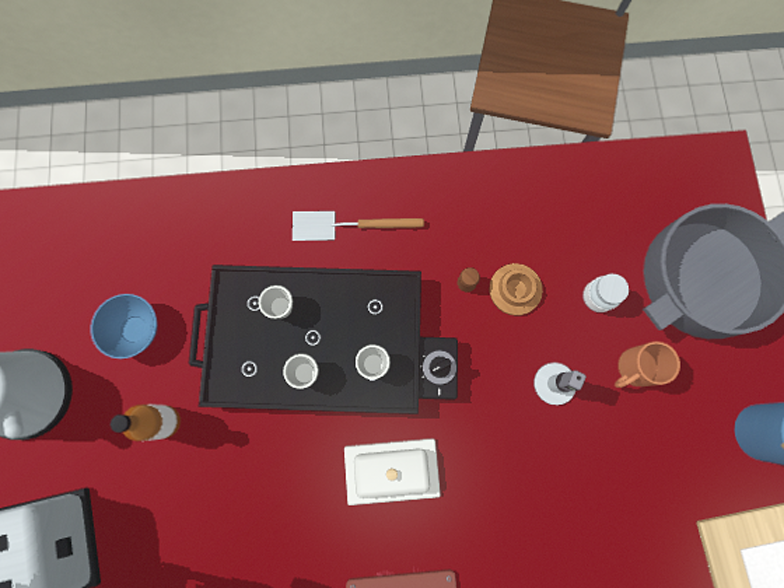

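View pics/scene0.png

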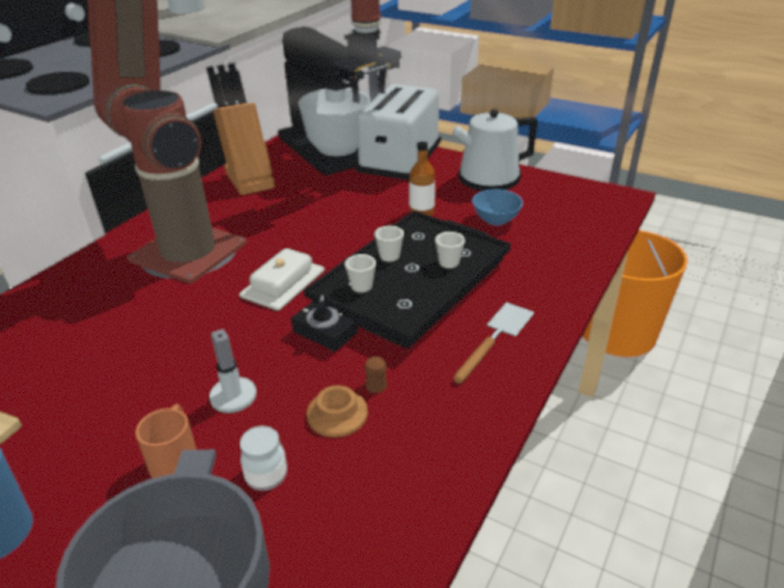

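Three cups are on the plate, with rims near (275,302), (300,372) and (372,362) in top0. Mark rings are at (254,303), (375,307), (312,338) and (249,369). The dial is at (439,368), the stand at (516,289), the holder at (556,384) and the salt pot at (468,280).

```bash
python3 - <<'E'
from h import *
np.set_printoptions(precision=4,suppress=True)
def t(n,uv,z): print(n,ray('top0',[np.array(uv)/1.4],z)[0])
t('c',(275.5,300.5),.112);t('c',(301,370.5),.112);t('c',(373,360.5),.112)
m=[(254,303),(375,307),(312.5,338),(249,369)]
M=ray('top0',np.array(m)/1.4,.05); print(M)
print('centre',(M[1]+M[3])/2, M[0]-M[3], M[0]-M[1])
t('stand mouth',(517,287),.04); t('standfoot',(516.5,290),.01)
t('hold base',(555.5,384),.01); t('therm',(577,379),.151)
t('dial disc',(439,368),.05);t('salt',(468,271),.062);t('jam',(611,287),.085);t('oilcap',(121,424),.2);t('mug',(658,361),.095);t('turner',(420,223),.02)
# automatic: white blobs
a=load('top0')['im'].astype(int)
w=((a.min(2)>150)).astype(np.uint8)
n,l,s,c=cv2.connectedComponentsWithStats(w)
for i in range(1,n):
    if s[i,4]>60 and 140<c[i,0]<300 and 190<c[i,1]<290: print(s[i],c[i]*1.4)
E
```

```text
c [0.6271 0.1896 0.112 ]
c [0.4925 0.1487 0.112 ]
c [0.4995 0.0157 0.112 ]
[[0.6387 0.2442 0.05  ]
 [0.6102 0.005  0.05  ]
 [0.559  0.1321 0.05  ]
 [0.5091 0.2585 0.05  ]]
centre [0.5596 0.1318 0.05  ] [ 0.1296 -0.0143  0.    ] [0.0285 0.2392 0.    ]
stand mouth [ 0.6285 -0.2835  0.04  ]
standfoot [ 0.6282 -0.2889  0.01  ]
hold base [ 0.4308 -0.3417  0.01  ]
therm [ 0.4329 -0.3407  0.151 ]
dial disc [ 0.4797 -0.1093  0.05  ]
salt [ 0.6648 -0.1853  0.062 ]
jam [ 0.6041 -0.4546  0.085 ]
oilcap [0.4225 0.437  0.2   ]
mug [ 0.4545 -0.5151  0.095 ]
turner [ 0.7865 -0.103   0.02  ]
[177 204  32  24 305] [275.2767 302.5607]
[254 246  24  26 357] [373.8745 362.5843]
[202 253  25  25 322] [302.3957 371.4217]
```

```bash
python3 - <<'E'
from h import *
a=load('top0')['im'][175:300,130:430]
cv2.imwrite('pics/t0c.png',cv2.resize(a,None,fx=2.66,fy=2.66,interpolation=cv2.INTER_CUBIC)[:,:,::-1])
E
```

```text
(no output)
```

View pics/t0c.png

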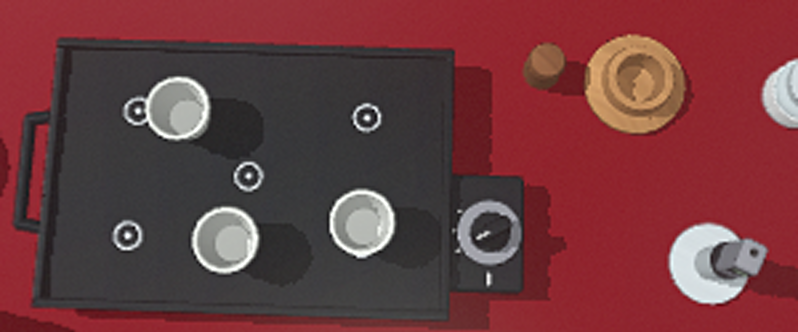

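```bash
cat >> h.py <<'E'
from scipy.spatial.transform import Rotation as Ro
np.set_printoptions(precision=4,suppress=True)
def goto(xyz,jaw=None):
    """print travel/roll for world TCP target, jaw = yaw of jaw axis (rad, mod pi)"""
    s=sense(); R=Ro.from_quat(s['ee_rot']).as_matrix()
    tr=R.T@(np.array(xyz)-s['tcp_pos'])/.03
    r=0
    if jaw is not None:
        y=np.arctan2(R[1,1],R[0,1]); d=(jaw-y+np.pi/2)%np.pi-np.pi/2
        r=-np.degrees(d)/8
    print('t=%.2f tcp'%s['time'],s['tcp_pos'],'F',s['wrist_force'],'w %.4f'%s['grip_width'],'yaw %.3f'%np.arctan2(R[1,1],R[0,1]),'j',s['joint_pos'][[0,4,5]])
    print('  travel',tr.round(2),'roll %.2f'%r,'dist',np.linalg.norm(tr)*.03)
E
python3 - <<'E'
from h import *
s=sense();R=Ro.from_quat(s['ee_rot']).as_matrix();print(R)
a=load('wrist0');V=a['V'];o=-V[:3,:3].T@V[:3,3]
print('cam in tool',R.T@(o-s['tcp_pos']),'\n',R.T@V[:3,:3].T)
g=-0.118
goto([.4995,.0157,.20],g)
E
```

```text
[[-0.0006  0.2742  0.9617]
 [-0.0014  0.9617 -0.2742]
 [-1.     -0.0015 -0.0002]]
cam in tool [-0.1626  0.0001 -0.0832] 
 [[-0.0006  0.301  -0.9536]
 [ 1.     -0.0004 -0.0007]
 [-0.0006 -0.9536 -0.301 ]]
t=0.15 tcp [0.1712 0.6006 0.2217] F [-0.4793  0.6453 -0.7991] w 0.0870 yaw 1.293 j [ 1.1669  1.3947 -0.1261]
  travel [  0.74 -15.75  15.87] roll 10.11 dist 0.6710672815542856
```

drive_tool:
  targets:
    - {"travel": [-0.5, -7.8, 8], "roll": -0.5, "grip": -1}
    - {"travel": [-0.5, -7.8, 8], "roll": -1.1, "grip": -1}
    - {"travel": [-0.5, -7.8, 8], "roll": -1.1, "grip": -1}
    - {"travel": [-0.5, -7.8, 8], "roll": -1.1, "grip": -1}
    - {"travel": [-0.5, -7.8, 8], "roll": -1.1, "grip": -1}
    - {"travel": [0, -15.7, 15.9], "roll": -1.1, "grip": -1}
    - {"travel": [0, -15.7, 15.9], "roll": -1.1, "grip": -1}
    - {"travel": [0, -15.7, 15.9], "roll": -1.1, "grip": -1}
    - {"travel": [0, -15.7, 15.9], "roll": -1.1, "grip": -1}
    - {"travel": [0, -15.7, 15.9], "roll": -1.1, "grip": -1}

```text
time: 1.4
tcp_pos: [0.4792, 0.0554, 0.2243]
ee_rot: [0.044, 0.706, -0.044, 0.706]
wrist_force: [0.5, 0.6, -0.5]
grip_width: 0.0872
```

drive_tool:
  targets:
    - {"travel": [0, 0, 0], "roll": 0, "grip": -1}
    - {"travel": [0, 0, 0], "roll": 0, "grip": -1}
    - {"travel": [0, 0, 0], "roll": 0, "grip": -1}

```text
time: 1.78
tcp_pos: [0.478, 0.0587, 0.2243]
ee_rot: [0.043, 0.706, -0.043, 0.706]
wrist_force: [-0.7, 0.0, -0.2]
grip_width: 0.0871
```

```bash
python3 - <<'E'
from h import *
save('wrist','w1'); goto([.4995,.0157,.092],1.453)
print(proj('w1',[[.4995,.0157,.112],[.4925,.1487,.112],[.481,.0203,.05]]))
E
```

```text
t=1.82 tcp [0.4781 0.0588 0.2244] F [0.5452 0.2428 0.2066] w 0.0869 yaw 1.449 j [-0.0417  1.386  -1.4906]
  travel [ 4.41 -1.34  0.88] roll -0.03 dist 0.14083642620440334
[[233.2936 233.9317]
 [380.718  209.4992]
 [242.2836 195.7185]]
```

View pics/w1.png

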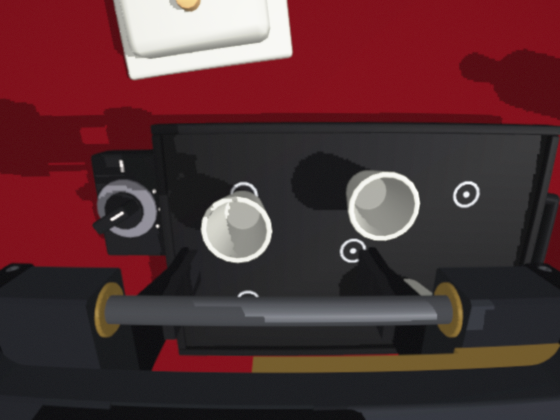

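Rims in w1 are at about (237,230) and (383,205), 3–4 px from the prediction. I'll refine with a rim-circle fit.

```bash
cat >> h.py <<'E'
def ringfit(f,xy,z=.112,r=.0297,span=.02,bg=True):
    """search ring of bright pixels (radius r, height z) near xy; contrast vs inner ring"""
    g=cv2.GaussianBlur(cv2.cvtColor(load(f)['im'],cv2.COLOR_RGB2GRAY),(0,0),.8).astype(np.float32)
    th=np.linspace(0,2*np.pi,72,endpoint=False); C=np.c_[np.cos(th),np.sin(th)]
    def val(x,y):
        m=[]
        for rr in (r,r*.86,r*1.16):
            p=proj(f,np.c_[C*rr+[x,y],np.full(72,z)]).astype(np.float32)
            m.append(cv2.remap(g,p[:,0].copy(),p[:,1].copy(),cv2.INTER_LINEAR).mean())
        return m[0]-.5*m[1]-.5*m[2]
    best=np.array(xy[:2],float)
    for st in (.004,.001,.0005):
        n=int(span/st) if st==.004 else 5
        o=[(val(best[0]+i*st,best[1]+j*st),i,j) for i in range(-n,n+1) for j in range(-n,n+1)]
        v,i,j=max(o); best=best+[i*st,j*st]
    return best,v
E
python3 - <<'E'
from h import *
for n,p in dict(A=(.627,.1896),B=(.4925,.1487),C=(.4995,.0157)).items():
    for f in('top0','w1'):
        if n=='A' and f=='w1':continue
        print(n,f,ringfit(f,p))
for n,p in dict(m5=(.559,.132),m2=(.509,.2585),m4=(.61,.005),m3=(.638,.244)).items():
    for f in('top0','w1'): print(n,f,ringfit(f,p,.05,.0130,.012))
E
```

```text
A top0 (array([0.626 , 0.1916]), np.float32(59.35691))
B top0 (array([0.493 , 0.1507]), np.float32(65.00488))
B w1 (array([0.4905, 0.1517]), np.float32(130.20317))
C top0 (array([0.498 , 0.0182]), np.float32(64.90775))
C w1 (array([0.496 , 0.0187]), np.float32(118.03655))
m5 top0 (array([0.5615, 0.133 ]), np.float32(17.371883))
m5 w1 (array([0.559 , 0.1335]), np.float32(52.307846))
m2 top0 (array([0.51  , 0.2595]), np.float32(19.082603))
m2 w1 (array([0.508, 0.261]), np.float32(66.67624))
m4 top0 (array([0.6125, 0.006 ]), np.float32(19.428047))
m4 w1 (array([0.61  , 0.0065]), np.float32(17.635712))
m3 top0 (array([0.6385, 0.244 ]), np.float32(14.527496))
m3 w1 (array([0.641 , 0.2465]), np.float32(3.2940407))
```

drive_tool:
  targets:
    - {"travel": [1, -0.6, 0.4], "roll": 0, "grip": -1}
    - {"travel": [2, -1.25, 0.77], "roll": 0, "grip": -1}
    - {"travel": [3, -1.25, 0.77], "roll": 0, "grip": -1}
    - {"travel": [3.8, -1.25, 0.77], "roll": 0, "grip": -1}
    - {"travel": [4.41, -1.25, 0.77], "roll": 0, "grip": -1}
    - {"travel": [4.41, -1.25, 0.77], "roll": 0, "grip": -1}
    - {"travel": [4.41, -1.25, 0.77], "roll": 0, "grip": -0.4}
    - {"travel": [4.41, -1.25, 0.77], "roll": 0, "grip": 0.2}
    - {"travel": [4.41, -1.25, 0.77], "roll": 0, "grip": 1}
    - {"travel": [4.41, -1.25, 0.77], "roll": 0, "grip": 1}

```text
time: 3.08
tcp_pos: [0.4973, 0.0174, 0.0926]
ee_rot: [0.044, 0.705, -0.044, 0.706]
wrist_force: [0.1, 0.3, 1.1]
grip_width: 0.058
```

drive_tool:
  targets:
    - {"travel": [0, 0, 0], "roll": 0, "grip": 1}
    - {"travel": [0, 0, 0], "roll": 0, "grip": 1}
    - {"travel": [-0.5, 0, 0], "roll": 0, "grip": 1}
    - {"travel": [-1.2, 0, 0], "roll": 0, "grip": 1}
    - {"travel": [-2.2, 0, 0], "roll": 0, "grip": 1}
    - {"travel": [-3.2, 0, 0], "roll": 0, "grip": 1}
    - {"travel": [-4, 0, 0], "roll": 0, "grip": 1}
    - {"travel": [-4, 0, 0], "roll": 0, "grip": 1}

```text
time: 4.08
tcp_pos: [0.4982, 0.017, 0.2145]
ee_rot: [0.044, 0.704, -0.044, 0.707]
wrist_force: [0.4, 0.3, -2.1]
grip_width: 0.058
```

```bash
python3 - <<'E'
from h import *
save('wrist','w2'); goto([.628,-.286,.2],1.453)
print('stand mouth fit top0')
E
```

```text
t=4.12 tcp [0.4972 0.0171 0.2126] F [ 0.2765 -0.1307 -2.3452] w 0.0579 yaw 1.447 j [-0.1241  1.3582 -1.5706]
  travel [ 0.43 -9.49  5.58] roll -0.05 dist 0.33039146786990176
stand mouth fit top0
```

View pics/w2.png

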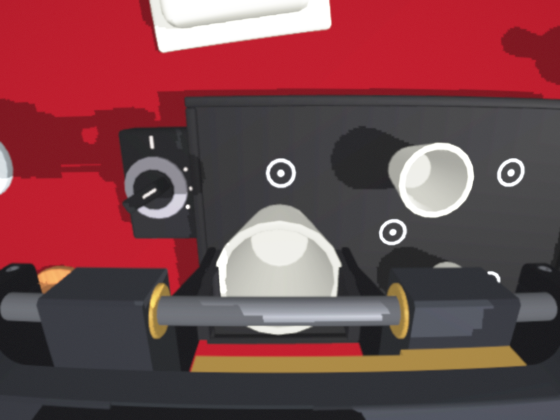

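The cup is held upright. The freed mark1 ring is at (281,173), and the dial line is visible. Next I'll look at the stand from beside it.

drive_tool:
  targets:
    - {"travel": [0.1, -0.7, 0.45], "roll": 0, "grip": 1}
    - {"travel": [0.2, -1.8, 1.2], "roll": 0, "grip": 1}
    - {"travel": [0.2, -3.1, 2.05], "roll": 0, "grip": 1}
    - {"travel": [0.2, -4.4, 2.9], "roll": 0, "grip": 1}
    - {"travel": [0.2, -5.5, 3.65], "roll": 0, "grip": 1}
    - {"travel": [0.2, -6.2, 4.1], "roll": 0, "grip": 1}
    - {"travel": [0.2, -6.4, 4.25], "roll": 0, "grip": 1}
    - {"travel": [0.2, -6.4, 4.25], "roll": 0, "grip": 1}
    - {"travel": [0.2, -6.4, 4.25], "roll": 0, "grip": 1}

```text
time: 5.25
tcp_pos: [0.5991, -0.1878, 0.2056]
ee_rot: [0.044, 0.706, -0.043, 0.705]
wrist_force: [-0.4, -0.5, -1.3]
grip_width: 0.0581
```

```bash
python3 - <<'E'
from h import *
save('wrist','w3'); goto([.628,-.286,.1],1.453)
print(proj('w3',[[.628,-.286,.04],[.628,-.286,.01],[.665,-.185,.062]]))
for p,r,z in (((.628,-.286),.0325,.04),((.628,-.286),.0535,.01)):
  for f in('w3','top0'): print(r,f,ringfit(f,p,z,r,.012))
E
```

```text
t=5.30 tcp [ 0.5992 -0.1878  0.2059] F [-0.4107  0.4713 -0.6419] w 0.0580 yaw 1.448 j [-0.4293  1.3671 -1.8771]
  travel [ 3.53 -3.13  1.36] roll -0.04 dist 0.1472130619784922
[[190.3724 227.5968]
 [196.9066 218.4857]
 [288.4332 257.391 ]]
0.0325 w3 (array([ 0.6325, -0.2875]), np.float32(26.20488))
0.0325 top0 (array([ 0.6325, -0.2875]), np.float32(11.907448))
0.0535 w3 (array([ 0.6315, -0.286 ]), np.float32(24.151115))
0.0535 top0 (array([ 0.6315, -0.288 ]), np.float32(9.543297))
```

View pics/w3.png

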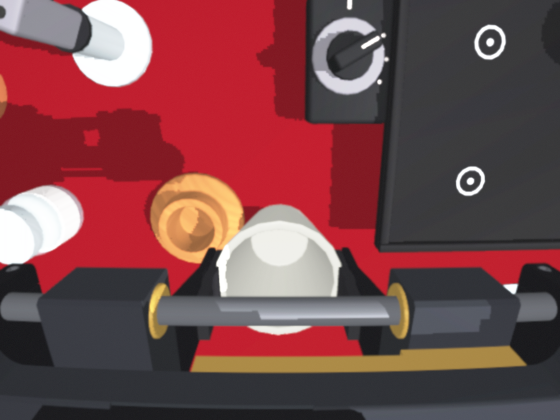

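```bash
python3 - <<'E'
from h import *
def sil(f,x,y,shape):
    m=np.zeros(shape,np.uint8); th=np.linspace(0,2*np.pi,48,endpoint=False)
    for r,z0,z1 in((.055,0,.01),(.035,.01,.04)):
        P=np.vstack([np.c_[x+r*np.cos(th),y+r*np.sin(th),np.full(48,z)] for z in(z0,z1)])
        cv2.fillConvexPoly(m,cv2.convexHull((proj(f,P)*16).round().astype(np.int32)),1,shift=4)
    return m
for f in('top0','w3'):
    im=load(f)['im']; hsv=cv2.cvtColor(im,cv2.COLOR_RGB2HSV)
    w=((hsv[...,0]>8)&(hsv[...,0]<25)&(hsv[...,1]>60)&(hsv[...,2]>60)).astype(np.uint8)
    u,v=proj(f,[[.629,-.286,.02]])[0].astype(int); roi=np.zeros_like(w)
    R=int(40 if f=='top0' else 75); roi[max(0,v-R):v+R,max(0,u-R):u+R]=1
    if f=='w3': roi[:,215:]=0; roi[255:]=0
    else: roi[:,:u-24]=0
    best=max(((((sil(f,.629+i*.001,-.286+j*.001,w.shape)==w)&(roi>0)).sum()),i,j) for i in range(-8,9) for j in range(-8,9))
    print(f,best,roi.sum(),.629+best[1]*.001,-.286+best[2]*.001)
E
```

```text
top0 (np.int64(5027), 3, -2) 5120 0.632 -0.288
w3 (np.int64(10165), 2, 0) 10260 0.631 -0.286
```

drive_tool:
  targets:
    - {"travel": [0, -1, 0.45], "roll": 0, "grip": 1}
    - {"travel": [0, -2.2, 1], "roll": 0, "grip": 1}
    - {"travel": [0.5, -3.15, 1.46], "roll": 0, "grip": 1}
    - {"travel": [1.5, -3.15, 1.46], "roll": 0, "grip": 1}
    - {"travel": [2.6, -3.15, 1.46], "roll": 0, "grip": 1}
    - {"travel": [3.5, -3.15, 1.46], "roll": 0, "grip": 1}
    - {"travel": [4.1, -3.15, 1.46], "roll": 0, "grip": 1}
    - {"travel": [4.5, -3.15, 1.46], "roll": 0, "grip": 1}
    - {"travel": [4.7, -3.15, 1.46], "roll": 0, "grip": 1}
    - {"travel": [4.7, -3.15, 1.46], "roll": 0, "grip": 1}

```text
time: 6.55
tcp_pos: [0.6316, -0.2883, 0.0654]
ee_rot: [0.044, 0.706, -0.044, 0.706]
wrist_force: [0.7, -0.3, -0.7]
grip_width: 0.058
```

drive_tool:
  targets:
    - {"travel": [0.08, 0, 0], "roll": 0, "grip": 1}
    - {"travel": [0.16, 0, 0], "roll": 0, "grip": 1}
    - {"travel": [0.16, 0, 0], "roll": 0, "grip": 1}

```text
time: 6.92
tcp_pos: [0.6313, -0.2882, 0.0602]
ee_rot: [0.044, 0.706, -0.044, 0.706]
wrist_force: [-0.5, -0.3, -2.4]
grip_width: 0.0581
```

drive_tool:
  targets:
    - {"travel": [0.05, 0, 0], "roll": 0, "grip": 1}
    - {"travel": [0.1, 0, 0], "roll": 0, "grip": 1}
    - {"travel": [0.1, 0, 0], "roll": 0, "grip": 1}

```text
time: 7.3
tcp_pos: [0.6312, -0.2881, 0.057]
ee_rot: [0.044, 0.706, -0.044, 0.706]
wrist_force: [-1.2, 0.7, -1.7]
grip_width: 0.0578
```

drive_tool:
  targets:
    - {"travel": [0.03, 0, 0], "roll": 0, "grip": 1}
    - {"travel": [0.05, 0, 0], "roll": 0, "grip": 1}
    - {"travel": [0.05, 0, 0], "roll": 0, "grip": 1}

```text
time: 7.68
tcp_pos: [0.6313, -0.2882, 0.0557]
ee_rot: [0.044, 0.706, -0.044, 0.706]
wrist_force: [-0.1, -0.2, -1.0]
grip_width: 0.0581
```

drive_tool:
  targets:
    - {"travel": [0.03, 0, 0], "roll": 0, "grip": 1}
    - {"travel": [0.05, 0, 0], "roll": 0, "grip": 1}
    - {"travel": [0.05, 0, 0], "roll": 0, "grip": 1}

```text
time: 8.05
tcp_pos: [0.6313, -0.2882, 0.0541]
ee_rot: [0.044, 0.706, -0.044, 0.706]
wrist_force: [0.3, 0.1, -1.8]
grip_width: 0.0581
```

drive_tool:
  targets:
    - {"travel": [0.02, 0, 0], "roll": 0, "grip": 1}
    - {"travel": [0.02, 0, 0], "roll": 0, "grip": -0.36}
    - {"travel": [0.02, 0, 0], "roll": 0, "grip": -0.5}
    - {"travel": [0.02, 0, 0], "roll": 0, "grip": -1}
    - {"travel": [0.02, 0, 0], "roll": 0, "grip": -1}
    - {"travel": [0.02, 0, 0], "roll": 0, "grip": -1}
    - {"travel": [-0.5, 0, 0], "roll": 0, "grip": -1}
    - {"travel": [-1.7, 0, 0], "roll": 0, "grip": -1}
    - {"travel": [-3.4, 0, 0], "roll": 0, "grip": -1}
    - {"travel": [-4.7, 0, 0], "roll": 0, "grip": -1}

```text
time: 9.3
tcp_pos: [0.6321, -0.2886, 0.1993]
ee_rot: [0.043, 0.705, -0.044, 0.707]
wrist_force: [0.3, -0.1, -0.3]
grip_width: 0.087
```

```bash
python3 - <<'E'
from h import *
save('wrist','w4'); goto([.493,.151,.22],1.453)
print(ringfit('w4',(.631,-.287),.073,span=.012))
save('top','top1')
for n,p in dict(A=(.626,.1916),B=(.4915,.151)).items(): print(n,ringfit('top1',p,span=.04))
print(ringfit('top1',(.631,-.287),.073,span=.012))
E
```

```text
t=9.35 tcp [ 0.6344 -0.29    0.206 ] F [ 1.9749 -1.2792  5.663 ] w 0.0871 yaw 1.447 j [-0.5416  1.3919 -1.9883]
  travel [-0.6  14.   -6.49] roll -0.05 dist 0.4632922665167691
(array([ 0.636 , -0.2905]), np.float32(48.980095))
A (array([0.626 , 0.1916]), np.float32(59.612625))
B (array([0.493 , 0.1505]), np.float32(65.647934))
(array([ 0.6335, -0.2885]), np.float32(8.756245))
```

View pics/w4.png

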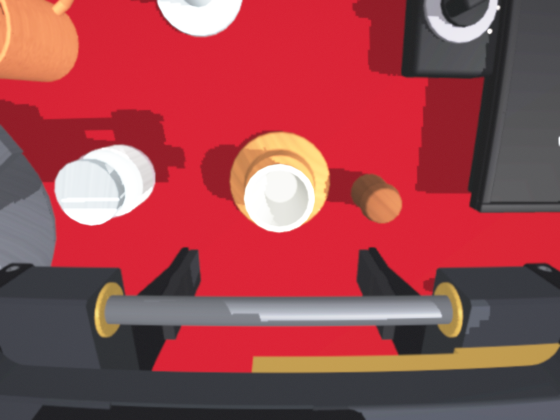

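The first cup is seated in the stand, rim at (279,198). On to cup B.

drive_tool:
  targets:
    - {"travel": [-0.4, 1, -0.46], "roll": 0, "grip": -1}
    - {"travel": [-0.4, 2.7, -1.25], "roll": 0, "grip": -1}
    - {"travel": [-0.4, 4.5, -2.1], "roll": 0, "grip": -1}
    - {"travel": [-0.4, 6.3, -2.9], "roll": 0, "grip": -1}
    - {"travel": [-0.4, 8.1, -3.75], "roll": 0, "grip": -1}
    - {"travel": [-0.4, 9.9, -4.6], "roll": 0, "grip": -1}
    - {"travel": [-0.4, 11.7, -5.4], "roll": 0, "grip": -1}
    - {"travel": [-0.4, 13, -6], "roll": 0, "grip": -1}
    - {"travel": [-0.4, 13.9, -6.4], "roll": 0, "grip": -1}
    - {"travel": [-0.4, 13.9, -6.4], "roll": 0, "grip": -1}

```text
time: 10.65
tcp_pos: [0.4918, 0.1511, 0.2076]
ee_rot: [0.043, 0.706, -0.043, 0.706]
wrist_force: [-0.1, 0.3, 0.8]
grip_width: 0.0869
```

drive_tool:
  targets:
    - {"travel": [0, 0, 0], "roll": 0, "grip": -1}
    - {"travel": [0, 0, 0], "roll": 0, "grip": -1}

```text
time: 10.9
tcp_pos: [0.4928, 0.1483, 0.2072]
ee_rot: [0.044, 0.706, -0.044, 0.706]
wrist_force: [-0.5, -0.1, -0.1]
grip_width: 0.0869
```

```bash
python3 - <<'E'
from h import *
save('wrist','w5')
b,v=ringfit('w5',(.492,.151),span=.04); print(b,v); goto([*b,.092],1.453)
E
```

```text
[0.4905 0.1515] 124.75161
t=10.95 tcp [0.4929 0.1484 0.2073] F [ 0.2546 -0.5536 -0.4214] w 0.0870 yaw 1.445 j [ 0.1392  1.3471 -1.3058]
  travel [ 3.84  0.09 -0.09] roll -0.06 dist 0.11531843281694991
```

drive_tool:
  targets:
    - {"travel": [0.7, 0.09, -0.09], "roll": 0, "grip": -1}
    - {"travel": [1.8, 0.09, -0.09], "roll": 0, "grip": -1}
    - {"travel": [2.9, 0.09, -0.09], "roll": 0, "grip": -1}
    - {"travel": [3.6, 0.09, -0.09], "roll": 0, "grip": -1}
    - {"travel": [3.83, 0.09, -0.09], "roll": 0, "grip": -1}
    - {"travel": [3.83, 0.09, -0.09], "roll": 0, "grip": -0.4}
    - {"travel": [3.83, 0.09, -0.09], "roll": 0, "grip": 0.2}
    - {"travel": [3.83, 0.09, -0.09], "roll": 0, "grip": 1}
    - {"travel": [3.83, 0.09, -0.09], "roll": 0, "grip": 1}
    - {"travel": [3.83, 0.09, -0.09], "roll": 0, "grip": 1}

```text
time: 12.2
tcp_pos: [0.4908, 0.1522, 0.0932]
ee_rot: [0.044, 0.705, -0.044, 0.706]
wrist_force: [-0.3, -2.8, 3.6]
grip_width: 0.0583
```

drive_tool:
  targets:
    - {"travel": [0, 0, 0], "roll": 0, "grip": 1}
    - {"travel": [-0.4, 0, 0], "roll": 0, "grip": 1}
    - {"travel": [-1.2, 0, 0], "roll": 0, "grip": 1}
    - {"travel": [-2.2, 0, 0], "roll": 0, "grip": 1}
    - {"travel": [-3.2, 0, 0], "roll": 0, "grip": 1}
    - {"travel": [-3.9, 0, 0], "roll": 0, "grip": 1}
    - {"travel": [-3.9, 0, 0], "roll": 0, "grip": 1}
    - {"travel": [-3.9, 0, 0], "roll": 0, "grip": 1}

```text
time: 13.2
tcp_pos: [0.4894, 0.1524, 0.2083]
ee_rot: [0.044, 0.706, -0.044, 0.705]
wrist_force: [-0.5, 0.4, -1.4]
grip_width: 0.0578
```

```bash
python3 - <<'E'
from h import *
goto([.6325,-.2883,.205],1.453)
E
```

```text
t=13.20 tcp [0.4894 0.1524 0.2083] F [-0.4936  0.376  -1.4407] w 0.0578 yaw 1.447 j [ 0.1478  1.3509 -1.2989]
  travel [  0.1  -13.99   6.55] roll -0.05 dist 0.46337019466984086
```

drive_tool:
  targets:
    - {"travel": [0, -0.8, 0.37], "roll": 0, "grip": 1}
    - {"travel": [0, -2.4, 1.12], "roll": 0, "grip": 1}
    - {"travel": [0, -4.2, 1.97], "roll": 0, "grip": 1}
    - {"travel": [0, -6, 2.81], "roll": 0, "grip": 1}
    - {"travel": [0, -7.8, 3.65], "roll": 0, "grip": 1}
    - {"travel": [0, -9.6, 4.5], "roll": 0, "grip": 1}
    - {"travel": [0, -11.4, 5.34], "roll": 0, "grip": 1}
    - {"travel": [0, -12.9, 6.04], "roll": 0, "grip": 1}
    - {"travel": [0, -13.8, 6.46], "roll": 0, "grip": 1}
    - {"travel": [0, -14, 6.55], "roll": 0, "grip": 1}

```text
time: 14.45
tcp_pos: [0.6322, -0.2902, 0.2066]
ee_rot: [0.045, 0.707, -0.044, 0.705]
wrist_force: [0.2, 0.3, -1.5]
grip_width: 0.058
```

drive_tool:
  targets:
    - {"travel": [0, 0, 0], "roll": 0, "grip": 1}
    - {"travel": [0, 0, 0], "roll": 0, "grip": 1}

```text
time: 14.7
tcp_pos: [0.6329, -0.2872, 0.2089]
ee_rot: [0.044, 0.706, -0.043, 0.705]
wrist_force: [0.2, 0.9, -1.5]
grip_width: 0.0579
```

```bash
python3 - <<'E'
from h import *
goto([.6325,-.2883,.088],1.453); save('top','top2')
print('A',ringfit('top2',(.626,.1916),span=.04), 'held',ringfit('top2',sense()['tcp_pos'],sense()['tcp_pos'][2]+.019,span=.012))
E
```

```text
t=14.70 tcp [ 0.6329 -0.2872  0.2089] F [ 0.2058  0.852  -1.4549] w 0.0579 yaw 1.448 j [-0.5395  1.4113 -1.9874]
  travel [ 4.03 -0.04 -0.  ] roll -0.04 dist 0.12085755950744455
A (array([0.626 , 0.1916]), np.float32(59.671585)) held (array([ 0.6405, -0.2962]), np.float32(5.595379))
```

drive_tool:
  targets:
    - {"travel": [0.6, -0.03, 0], "roll": 0, "grip": 1}
    - {"travel": [1.5, -0.03, 0], "roll": 0, "grip": 1}
    - {"travel": [2.4, -0.03, 0], "roll": 0, "grip": 1}
    - {"travel": [3.2, -0.03, 0], "roll": 0, "grip": 1}
    - {"travel": [3.7, -0.03, 0], "roll": 0, "grip": 1}
    - {"travel": [3.95, -0.03, 0], "roll": 0, "grip": 1}
    - {"travel": [4.08, -0.03, 0], "roll": 0, "grip": 1}
    - {"travel": [4.08, -0.03, 0], "roll": 0, "grip": 1}
    - {"travel": [4.08, -0.03, 0], "roll": 0, "grip": 1}

```text
time: 15.88
tcp_pos: [0.6332, -0.2894, 0.0874]
ee_rot: [0.044, 0.706, -0.044, 0.706]
wrist_force: [-0.3, 1.1, -1.4]
grip_width: 0.0576
```

drive_tool:
  targets:
    - {"travel": [0.05, 0, 0], "roll": 0, "grip": 1}
    - {"travel": [0.08, 0, 0], "roll": 0, "grip": 1}
    - {"travel": [0.08, 0, 0], "roll": 0, "grip": 1}

```text
time: 16.25
tcp_pos: [0.6334, -0.2894, 0.0853]
ee_rot: [0.044, 0.705, -0.044, 0.706]
wrist_force: [-1.0, 4.7, 3.3]
grip_width: 0.0582
```

Contact with a +y force means the cup is slightly too far toward −y, so I'll shift +y.

drive_tool:
  targets:
    - {"travel": [-0.04, 0.03, 0], "roll": 0, "grip": 1}
    - {"travel": [-0.04, 0.06, 0], "roll": 0, "grip": 1}
    - {"travel": [0, 0.06, 0], "roll": 0, "grip": 1}
    - {"travel": [0, 0.06, 0], "roll": 0, "grip": 1}

```text
time: 16.75
tcp_pos: [0.633, -0.2881, 0.0842]
ee_rot: [0.044, 0.706, -0.044, 0.706]
wrist_force: [-1.1, 0.3, -0.5]
grip_width: 0.0579
```

drive_tool:
  targets:
    - {"travel": [0.03, 0, 0], "roll": 0, "grip": 1}
    - {"travel": [0.05, 0, 0], "roll": 0, "grip": 1}
    - {"travel": [0.05, 0, 0], "roll": 0, "grip": 1}

```text
time: 17.12
tcp_pos: [0.6332, -0.2879, 0.083]
ee_rot: [0.044, 0.706, -0.044, 0.706]
wrist_force: [-1.6, -0.0, 0.4]
grip_width: 0.0582
```

drive_tool:
  targets:
    - {"travel": [0, 0, -0.03], "roll": 0, "grip": 1}
    - {"travel": [0.03, 0, -0.03], "roll": 0, "grip": 1}
    - {"travel": [0.05, 0, -0.03], "roll": 0, "grip": 1}
    - {"travel": [0.05, 0, -0.03], "roll": 0, "grip": 1}

```text
time: 17.62
tcp_pos: [0.6324, -0.2877, 0.0816]
ee_rot: [0.044, 0.706, -0.044, 0.706]
wrist_force: [-1.2, 0.1, -0.4]
grip_width: 0.0586
```

drive_tool:
  targets:
    - {"travel": [0.03, 0, -0.01], "roll": 0, "grip": 1}
    - {"travel": [0.04, 0, -0.02], "roll": 0, "grip": 1}
    - {"travel": [0.04, 0, -0.02], "roll": 0, "grip": 1}

```text
time: 18.0
tcp_pos: [0.632, -0.2877, 0.0806]
ee_rot: [0.044, 0.706, -0.044, 0.706]
wrist_force: [-0.3, 0.8, 0.6]
grip_width: 0.0581
```

Light contact, so release and lift.

drive_tool:
  targets:
    - {"travel": [0, 0, 0], "roll": 0, "grip": -0.36}
    - {"travel": [0, 0, 0], "roll": 0, "grip": -0.5}
    - {"travel": [0, 0, 0], "roll": 0, "grip": -1}
    - {"travel": [0, 0, 0], "roll": 0, "grip": -1}
    - {"travel": [0, 0, 0], "roll": 0, "grip": -1}
    - {"travel": [-0.5, 0, 0], "roll": 0, "grip": -1}
    - {"travel": [-1.7, 0, 0], "roll": 0, "grip": -1}
    - {"travel": [-3.2, 0, 0], "roll": 0, "grip": -1}
    - {"travel": [-4, 0, 0], "roll": 0, "grip": -1}
    - {"travel": [-4, 0, 0], "roll": 0, "grip": -1}

```text
time: 19.25
tcp_pos: [0.6335, -0.2887, 0.2048]
ee_rot: [0.043, 0.704, -0.045, 0.708]
wrist_force: [-0.9, -0.0, -0.0]
grip_width: 0.0871
```

```bash
python3 - <<'E'
from h import *
save('wrist','w6'); save('top','top3')
for z in(.094,.0965,.0985,.1005): print(z,ringfit('w6',(.632,-.288),z,span=.012),ringfit('top3',(.632,-.288),z,span=.012))
b,v=ringfit('top3',(.626,.1916),span=.04);print('A',b,v); goto([*b,.21],1.453)
E
```

```text
0.094 (array([ 0.631 , -0.2875]), np.float32(55.03232)) (array([ 0.6455, -0.2875]), np.float32(5.0070114))
0.0965 (array([ 0.63 , -0.287]), np.float32(55.99858)) (array([ 0.645, -0.287]), np.float32(5.0155334))
0.0985 (array([ 0.629, -0.287]), np.float32(56.86692)) (array([ 0.6445, -0.2865]), np.float32(5.0687523))
0.1005 (array([ 0.628, -0.287]), np.float32(57.45791)) (array([ 0.644, -0.286]), np.float32(5.0590286))
A [0.652  0.2011] 58.153854
t=19.35 tcp [ 0.6316 -0.2875  0.2001] F [ 0.2679 -0.7372 -1.4092] w 0.0873 yaw 1.447 j [-0.5407  1.3944 -1.9874]
  travel [-0.33 16.25 -1.34] roll -0.05 dist 0.48915320172370536
```

View pics/w6.png

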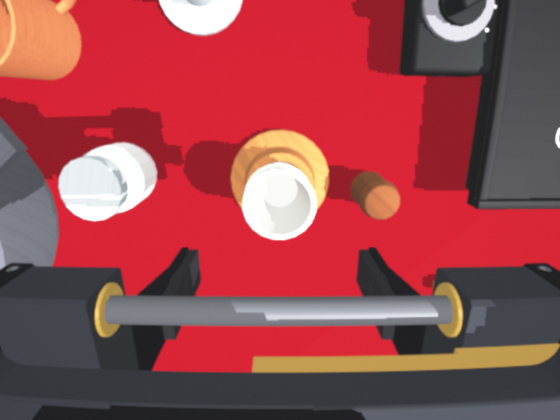

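Second cup is nested upright. Cup A has been knocked to about (.652,.201), so I'll go and look there.

drive_tool:
  targets:
    - {"travel": [-0.2, 0.9, -0.07], "roll": 0, "grip": -1}
    - {"travel": [-0.3, 2.6, -0.2], "roll": 0, "grip": -1}
    - {"travel": [-0.3, 4.6, -0.4], "roll": 0, "grip": -1}
    - {"travel": [-0.3, 6.6, -0.55], "roll": 0, "grip": -1}
    - {"travel": [-0.3, 8.6, -0.7], "roll": 0, "grip": -1}
    - {"travel": [-0.3, 10.6, -0.9], "roll": 0, "grip": -1}
    - {"travel": [-0.3, 12.6, -1.05], "roll": 0, "grip": -1}
    - {"travel": [-0.3, 14.4, -1.2], "roll": 0, "grip": -1}
    - {"travel": [-0.3, 15.8, -1.3], "roll": 0, "grip": -1}
    - {"travel": [-0.3, 16.25, -1.34], "roll": 0, "grip": -1}

```text
time: 20.6
tcp_pos: [0.6503, 0.205, 0.2078]
ee_rot: [0.043, 0.707, -0.042, 0.705]
wrist_force: [-0.3, -1.0, -0.3]
grip_width: 0.0871
```

drive_tool:
  targets:
    - {"travel": [0, 0, 0], "roll": 0, "grip": -1}
    - {"travel": [0, 0, 0], "roll": 0, "grip": -1}
    - {"travel": [0, 0, 0], "roll": 0, "grip": -1}

```text
time: 20.98
tcp_pos: [0.6524, 0.1995, 0.2093]
ee_rot: [0.044, 0.706, -0.045, 0.706]
wrist_force: [1.0, -0.5, -0.0]
grip_width: 0.0871
```

```bash
python3 - <<'E'
from h import *
save('wrist','w7')
b,v=ringfit('w7',(.652,.201),span=.04); print(b,v); goto([*b,.092],1.453)
E
```

```text
[0.65   0.2015] 81.20825
t=21.02 tcp [0.6524 0.1997 0.2094] F [-0.393  -0.2082  0.2379] w 0.0871 yaw 1.445 j [ 0.1816  1.4021 -1.2631]
  travel [ 3.91  0.05 -0.09] roll -0.06 dist 0.11743822287333566
```

drive_tool:
  targets:
    - {"travel": [0.7, 0.05, -0.06], "roll": 0, "grip": -1}
    - {"travel": [1.8, 0.05, -0.06], "roll": 0, "grip": -1}
    - {"travel": [2.9, 0.05, -0.06], "roll": 0, "grip": -1}
    - {"travel": [3.6, 0.05, -0.06], "roll": 0, "grip": -1}
    - {"travel": [3.89, 0.05, -0.06], "roll": 0, "grip": -1}
    - {"travel": [3.89, 0.05, -0.06], "roll": 0, "grip": -0.4}
    - {"travel": [3.89, 0.05, -0.06], "roll": 0, "grip": 0.2}
    - {"travel": [3.89, 0.05, -0.06], "roll": 0, "grip": 1}
    - {"travel": [3.89, 0.05, -0.06], "roll": 0, "grip": 1}
    - {"travel": [3.89, 0.05, -0.06], "roll": 0, "grip": 1}

```text
time: 22.28
tcp_pos: [0.6514, 0.2026, 0.0939]
ee_rot: [0.044, 0.705, -0.044, 0.706]
wrist_force: [-0.1, -2.1, 5.1]
grip_width: 0.0579
```

drive_tool:
  targets:
    - {"travel": [0, 0, 0], "roll": 0, "grip": 1}
    - {"travel": [-0.4, 0, 0], "roll": 0, "grip": 1}
    - {"travel": [-1.2, 0, 0], "roll": 0, "grip": 1}
    - {"travel": [-2.2, 0, 0], "roll": 0, "grip": 1}
    - {"travel": [-3.2, 0, 0], "roll": 0, "grip": 1}
    - {"travel": [-4.2, 0, 0], "roll": 0, "grip": 1}
    - {"travel": [-4.6, 0, 0], "roll": 0, "grip": 1}
    - {"travel": [-4.6, 0, 0], "roll": 0, "grip": 1}
    - {"travel": [-4.6, 0, 0], "roll": 0, "grip": 1}

```text
time: 23.4
tcp_pos: [0.6497, 0.2027, 0.2286]
ee_rot: [0.044, 0.707, -0.044, 0.705]
wrist_force: [0.7, 0.3, -2.5]
grip_width: 0.0584
```

```bash
python3 - <<'E'
from h import *
goto([.6312,-.2872,.228],1.453); save('wrist','w8')
E
```

```text
t=23.40 tcp [0.6497 0.2027 0.2286] F [ 0.7273  0.3054 -2.484 ] w 0.0584 yaw 1.447 j [ 0.1866  1.4375 -1.2601]
  travel [  0.03 -16.28   1.41] roll -0.05 dist 0.4902172591222242
```

View pics/w8.png

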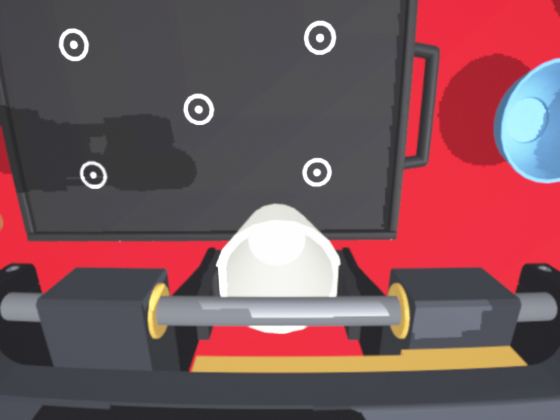

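Cup A is held upright, and the griddle is clear with all five marks visible.

drive_tool:
  targets:
    - {"travel": [0, -0.8, 0.07], "roll": 0, "grip": 1}
    - {"travel": [0, -2.4, 0.2], "roll": 0, "grip": 1}
    - {"travel": [0, -4.2, 0.36], "roll": 0, "grip": 1}
    - {"travel": [0, -6.1, 0.53], "roll": 0, "grip": 1}
    - {"travel": [0, -8, 0.7], "roll": 0, "grip": 1}
    - {"travel": [0, -9.9, 0.86], "roll": 0, "grip": 1}
    - {"travel": [0, -11.8, 1.02], "roll": 0, "grip": 1}
    - {"travel": [0, -13.7, 1.19], "roll": 0, "grip": 1}
    - {"travel": [0, -15.4, 1.33], "roll": 0, "grip": 1}
    - {"travel": [0, -16.3, 1.41], "roll": 0, "grip": 1}

```text
time: 24.7
tcp_pos: [0.6303, -0.2914, 0.2296]
ee_rot: [0.045, 0.706, -0.045, 0.705]
wrist_force: [0.4, 0.4, -1.2]
grip_width: 0.0585
```

drive_tool:
  targets:
    - {"travel": [0, 0, 0], "roll": 0, "grip": 1}
    - {"travel": [0, 0, 0], "roll": 0, "grip": 1}
    - {"travel": [0, 0, 0], "roll": 0, "grip": 1}

```text
time: 25.08
tcp_pos: [0.6323, -0.2861, 0.2306]
ee_rot: [0.043, 0.706, -0.043, 0.706]
wrist_force: [-0.6, 0.7, -1.9]
grip_width: 0.0581
```

```bash
python3 - <<'E'
from h import *
goto([.6312,-.2872,.112],1.453)
E
```

```text
t=25.07 tcp [ 0.6323 -0.2861  0.2306] F [-0.5813  0.711  -1.8877] w 0.0581 yaw 1.448 j [-0.5386  1.4466 -1.987 ]
  travel [ 3.95 -0.04 -0.03] roll -0.03 dist 0.11864854791261116
```

drive_tool:
  targets:
    - {"travel": [0.6, 0, -0.03], "roll": 0, "grip": 1}
    - {"travel": [1.5, 0, -0.03], "roll": 0, "grip": 1}
    - {"travel": [2.4, 0, -0.03], "roll": 0, "grip": 1}
    - {"travel": [3.1, 0, -0.03], "roll": 0, "grip": 1}
    - {"travel": [3.6, 0, -0.03], "roll": 0, "grip": 1}
    - {"travel": [3.85, 0, -0.03], "roll": 0, "grip": 1}
    - {"travel": [3.96, 0, -0.03], "roll": 0, "grip": 1}
    - {"travel": [3.96, 0, -0.03], "roll": 0, "grip": 1}
    - {"travel": [3.96, 0, -0.03], "roll": 0, "grip": 1}

```text
time: 26.2
tcp_pos: [0.6316, -0.2879, 0.1128]
ee_rot: [0.044, 0.705, -0.044, 0.706]
wrist_force: [-0.1, 0.1, -1.0]
grip_width: 0.0584
```

drive_tool:
  targets:
    - {"travel": [0.05, 0, 0], "roll": 0, "grip": 1}
    - {"travel": [0.08, 0, 0], "roll": 0, "grip": 1}
    - {"travel": [0.08, 0, 0], "roll": 0, "grip": 1}

```text
time: 26.58
tcp_pos: [0.6312, -0.2875, 0.1095]
ee_rot: [0.044, 0.706, -0.044, 0.706]
wrist_force: [-0.0, -0.3, -0.9]
grip_width: 0.0581
```

drive_tool:
  targets:
    - {"travel": [0.03, 0, 0], "roll": 0, "grip": 1}
    - {"travel": [0.06, 0, 0], "roll": 0, "grip": 1}
    - {"travel": [0.06, 0, 0], "roll": 0, "grip": 1}

```text
time: 26.95
tcp_pos: [0.6311, -0.2875, 0.1075]
ee_rot: [0.044, 0.706, -0.044, 0.706]
wrist_force: [0.4, 1.5, -1.8]
grip_width: 0.0581
```

drive_tool:
  targets:
    - {"travel": [0.03, 0, 0], "roll": 0, "grip": 1}
    - {"travel": [0.03, 0, 0], "roll": 0, "grip": 1}

```text
time: 27.2
tcp_pos: [0.6313, -0.2876, 0.1069]
ee_rot: [0.044, 0.706, -0.044, 0.706]
wrist_force: [0.6, 0.8, 0.6]
grip_width: 0.0581
```

Slight contact at the expected height (.1055 ± .003). I'll go 0.6 mm lower, release and lift.

drive_tool:
  targets:
    - {"travel": [0.02, 0, 0], "roll": 0, "grip": 1}
    - {"travel": [0.02, 0, 0], "roll": 0, "grip": -0.36}
    - {"travel": [0.02, 0, 0], "roll": 0, "grip": -0.5}
    - {"travel": [0.02, 0, 0], "roll": 0, "grip": -1}
    - {"travel": [0.02, 0, 0], "roll": 0, "grip": -1}
    - {"travel": [0.02, 0, 0], "roll": 0, "grip": -1}
    - {"travel": [-0.5, 0, 0], "roll": 0, "grip": -1}
    - {"travel": [-1.7, 0, 0], "roll": 0, "grip": -1}
    - {"travel": [-3.2, 0, 0], "roll": 0, "grip": -1}
    - {"travel": [-4, 0, 0], "roll": 0, "grip": -1}

```text
time: 28.45
tcp_pos: [0.6324, -0.2883, 0.2318]
ee_rot: [0.043, 0.704, -0.045, 0.708]
wrist_force: [0.1, -0.0, 0.3]
grip_width: 0.0871
```

```bash
python3 - <<'E'
from h import *
a=load('top0'); save('wrist','w9')
im=np.hstack([load('w9')['im'][100:280,150:410], load('w8')['im'][0:180,0:340]])
save('scene','scene1'); s=load('scene1')['im'][210:340,140:440]
s=cv2.resize(s,(600,260))
o=np.zeros((440,600,3),np.uint8); o[:180]=im; o[180:]=s
cv2.imwrite('pics/v1.png',o[:,:,::-1])
for z in(.120,.124,.128): print(z,ringfit('w9',(.631,-.2875),z,span=.012))
goto([.432,-.341,.25],1.453)
# marks from w8
g=np.array([.5596,.1318]);
for n,p in dict(m1=(.481,.0203),m2=(.5092,.2587),m3=(.638,.2434),m4=(.610,.005),m5=(.5596,.1318)).items(): print(n,p,ringfit('w8',p,.05,.0130,.012),ringfit('w2',p,.05,.0130,.012))
E
```

```text
0.12 (array([ 0.635 , -0.2885]), np.float32(53.967438))
0.124 (array([ 0.6335, -0.288 ]), np.float32(57.16362))
0.128 (array([ 0.632, -0.288]), np.float32(58.892273))
t=28.55 tcp [ 0.6333 -0.2888  0.2328] F [0.6258 0.2332 0.5154] w 0.0867 yaw 1.447 j [-0.541   1.4403 -1.9877]
  travel [-0.62 -2.56 -6.44] roll -0.05 dist 0.20863006494958353
m1 (0.481, 0.0203) (array([0.48  , 0.0213]), np.float32(64.39707)) (array([0.4785, 0.0218]), np.float32(77.081375))
m2 (0.5092, 0.2587) (array([0.5077, 0.2602]), np.float32(64.95405)) (array([0.5062, 0.2597]), np.float32(65.31648))
m3 (0.638, 0.2434) (array([0.637 , 0.2454]), np.float32(54.368057)) (array([0.634 , 0.2444]), np.float32(19.174915))
m4 (0.61, 0.005) (array([0.6095, 0.0065]), np.float32(69.30224)) (array([0.606 , 0.0065]), np.float32(3.1597977))
m5 (0.5596, 0.1318) (array([0.5586, 0.1333]), np.float32(61.491203)) (array([0.5566, 0.1333]), np.float32(69.3225))
```

View pics/v1.png

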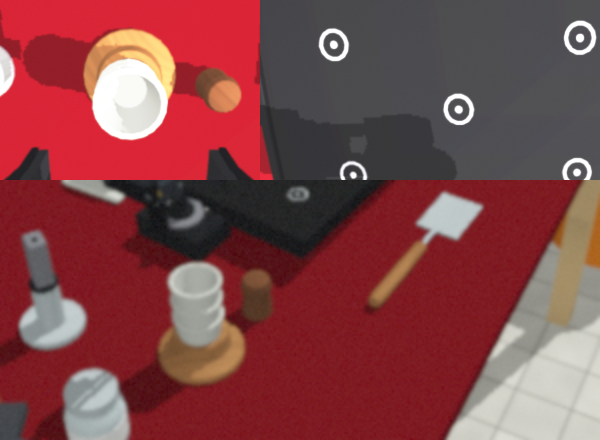

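Three cups are nested upright on the stand. Now the thermometer.

drive_tool:
  targets:
    - {"travel": [-0.3, -0.4, -1], "roll": 0, "grip": -1}
    - {"travel": [-0.7, -1, -2.5], "roll": 0, "grip": -1}
    - {"travel": [-0.9, -1.6, -4.1], "roll": 0, "grip": -1}
    - {"travel": [-0.9, -2.2, -5.6], "roll": 0, "grip": -1}
    - {"travel": [-0.9, -2.55, -6.4], "roll": 0, "grip": -1}
    - {"travel": [-0.9, -2.55, -6.4], "roll": 0, "grip": -1}
    - {"travel": [-0.9, -2.55, -6.4], "roll": 0, "grip": -1}
    - {"travel": [-0.9, -2.55, -6.4], "roll": 0, "grip": -1}

```text
time: 29.55
tcp_pos: [0.432, -0.3393, 0.2534]
ee_rot: [0.044, 0.706, -0.043, 0.706]
wrist_force: [0.4, 0.7, -0.4]
grip_width: 0.087
```

```bash
python3 - <<'E'
from h import *
save('wrist','w10'); goto([.432,-.341,.106],1.453)
print(proj('w10',[[.432,-.341,.151],[.432,-.341,.075],[.432,-.341,.01]]))
print(ringfit('w10',(.432,-.341),.01,.0410,.012),ringfit('top0',(.432,-.341),.01,.0410,.012))
E
```

```text
t=29.60 tcp [ 0.432  -0.3392  0.2534] F [-0.6955 -0.8432  0.1113] w 0.0871 yaw 1.448 j [-0.8095  1.4345 -2.2573]
  travel [ 4.91 -0.06  0.01] roll -0.04 dist 0.1474021668531469
[[275.7911 209.5144]
 [276.2106 188.1445]
 [276.4527 175.842 ]]
(array([ 0.431 , -0.3405]), np.float32(54.76291)) (array([ 0.4335, -0.342 ]), np.float32(22.016518))
```

View pics/w10.png

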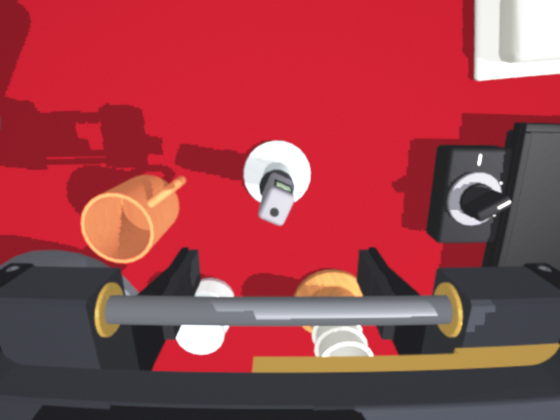

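```bash
python3 - <<'E'
from h import *
c=load('w10')['im'][130:240,225:325]
cv2.imwrite('pics/v2.png',cv2.resize(c,None,fx=5,fy=5,interpolation=cv2.INTER_CUBIC)[:,:,::-1])
E
```

```text
(no output)
```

View pics/v2.png

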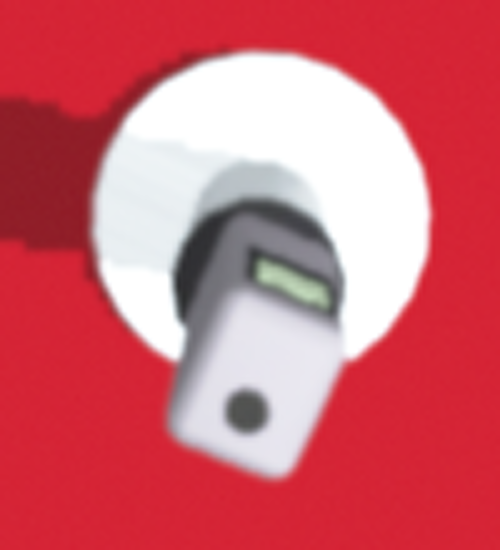

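```bash
python3 - <<'E'
from h import *
uv=np.array([(218,288),(345,340),(287,483),(167,430)])/5+[225,130]
P=ray('w10',uv,.151);print(P,P.mean(0))
e=[P[1]-P[0],P[2]-P[3],P[3]-P[0],P[2]-P[1]]
for v in e: print(np.linalg.norm(v),np.arctan2(v[1],v[0]))
goto([.4325,-.341,.106],1.453)
E
```

```text
[[ 0.4124 -0.3446  0.151 ]
 [ 0.4238 -0.3246  0.151 ]
 [ 0.448  -0.3373  0.151 ]
 [ 0.4359 -0.3564  0.151 ]] [ 0.43   -0.3407  0.151 ]
0.023015874293641447 1.0487593355140434
0.02264638003288836 1.008775910313901
0.026402895482177426 -0.4667141316741993
0.027288817423722994 -0.4827307468547248
t=29.60 tcp [ 0.432  -0.3392  0.2534] F [-0.6955 -0.8432  0.1113] w 0.0871 yaw 1.448 j [-0.8095  1.4345 -2.2573]
  travel [ 4.91 -0.06  0.03] roll -0.04 dist 0.14740318265507435
```

drive_tool:
  targets:
    - {"travel": [0.3, -0.05, -0.03], "roll": 1.2, "grip": -1}
    - {"travel": [1, -0.05, -0.03], "roll": 2.4, "grip": -1}
    - {"travel": [2, -0.05, -0.03], "roll": 2.78, "grip": -1}
    - {"travel": [2.8, -0.05, -0.03], "roll": 2.78, "grip": -1}
    - {"travel": [3.8, -0.05, -0.03], "roll": 2.78, "grip": -1}
    - {"travel": [4.6, -0.05, -0.03], "roll": 2.78, "grip": -1}
    - {"travel": [5, -0.05, -0.03], "roll": 2.78, "grip": -1}
    - {"travel": [5, -0.05, -0.03], "roll": 2.78, "grip": -1}
    - {"travel": [5, -0.05, -0.03], "roll": 2.78, "grip": 0}
    - {"travel": [5, -0.05, -0.03], "roll": 2.78, "grip": 0.3}

```text
time: 30.85
tcp_pos: [0.4307, -0.3417, 0.105]
ee_rot: [0.179, 0.683, -0.18, 0.685]
wrist_force: [0.7, -0.0, -0.4]
grip_width: 0.0743
```

drive_tool:
  targets:
    - {"travel": [0, 0, 0], "roll": 0, "grip": 0.45}
    - {"travel": [0, 0, 0], "roll": 0, "grip": 1}
    - {"travel": [0, 0, 0], "roll": 0, "grip": 1}
    - {"travel": [0, 0, 0], "roll": 0, "grip": 1}

```text
time: 31.35
tcp_pos: [0.43, -0.3411, 0.1038]
ee_rot: [0.179, 0.684, -0.179, 0.684]
wrist_force: [0.1, -0.4, -0.3]
grip_width: 0.035
```

drive_tool:
  targets:
    - {"travel": [0, 0, 0], "roll": 0, "grip": 1}
    - {"travel": [0, 0, 0], "roll": 0, "grip": 1}
    - {"travel": [0, 0, 0], "roll": 0, "grip": 1}
    - {"travel": [0, 0, 0], "roll": 0, "grip": 1}

```text
time: 31.85
tcp_pos: [0.43, -0.341, 0.1037]
ee_rot: [0.179, 0.684, -0.179, 0.684]
wrist_force: [-0.3, -0.0, -0.2]
grip_width: 0.024
```

```bash
python3 - <<'E'
from h import *
goto([.43,-.341,.205])
E
```

```text
t=31.85 tcp [ 0.43   -0.341   0.1037] F [-0.2826 -0.008  -0.2392] w 0.0240 yaw 1.059 j [-0.8142  1.1508 -1.8727]
  travel [-3.38  0.   -0.  ] roll 0.00 dist 0.10131301782382753
```

Gripped at exactly 24.0 mm. The return pose is TCP (.430,−.341,.1037). Lift.

drive_tool:
  targets:
    - {"travel": [-0.3, 0, 0], "roll": 0, "grip": 1}
    - {"travel": [-1, 0, 0], "roll": 0, "grip": 1}
    - {"travel": [-2, 0, 0], "roll": 0, "grip": 1}
    - {"travel": [-3, 0, 0], "roll": 0, "grip": 1}
    - {"travel": [-3.5, 0, 0], "roll": 0, "grip": 1}
    - {"travel": [-3.5, 0, 0], "roll": 0, "grip": 1}
    - {"travel": [-3.5, 0, 0], "roll": 0, "grip": 1}

```text
time: 32.72
tcp_pos: [0.4295, -0.3405, 0.2073]
ee_rot: [0.18, 0.685, -0.179, 0.683]
wrist_force: [-0.2, 0.1, -1.7]
grip_width: 0.024
```

```bash
python3 - <<'E'
from h import *
goto([.48,.021,.205])
E
```

```text
t=32.73 tcp [ 0.4295 -0.3405  0.2073] F [-0.2324  0.0741 -1.7229] w 0.0240 yaw 1.058 j [-0.8142  1.35   -1.8726]
  travel [ 0.09 11.33 -4.44] roll 0.00 dist 0.3650066192622634
```

drive_tool:
  targets:
    - {"travel": [0, 0.8, -0.31], "roll": 0, "grip": 1}
    - {"travel": [0, 2.3, -0.9], "roll": 0, "grip": 1}
    - {"travel": [0, 4, -1.57], "roll": 0, "grip": 1}
    - {"travel": [0, 5.7, -2.23], "roll": 0, "grip": 1}
    - {"travel": [0, 7.4, -2.9], "roll": 0, "grip": 1}
    - {"travel": [0, 9.1, -3.57], "roll": 0, "grip": 1}
    - {"travel": [0, 10.5, -4.1], "roll": 0, "grip": 1}
    - {"travel": [0, 11.3, -4.43], "roll": 0, "grip": 1}
    - {"travel": [0, 11.33, -4.44], "roll": 0, "grip": 1}
    - {"travel": [0, 11.33, -4.44], "roll": 0, "grip": 1}

```text
time: 33.98
tcp_pos: [0.48, 0.0201, 0.2077]
ee_rot: [0.179, 0.685, -0.179, 0.683]
wrist_force: [0.4, 0.1, -1.4]
grip_width: 0.024
```

drive_tool:
  targets:
    - {"travel": [0.6, 0, 0], "roll": 0, "grip": 1}
    - {"travel": [1.3, 0, 0], "roll": 0, "grip": 1}
    - {"travel": [1.6, 0, 0], "roll": 0, "grip": 1}
    - {"travel": [1.6, 0, 0], "roll": 0, "grip": 1}
    - {"travel": [1.6, 0, 0], "roll": 0, "grip": 1}

```text
time: 34.6
tcp_pos: [0.481, 0.0202, 0.1612]
ee_rot: [0.179, 0.684, -0.179, 0.684]
wrist_force: [0.4, 0.4, -0.7]
grip_width: 0.0241
```

```bash
python3 - <<'E'
from h import *
save('wrist','w11'); save('top','top4'); save('scene','scene2')
t=sense()['tcp_pos'].copy(); t[2]-=.0907
print('tip',t)
goto([.48,.021,.1377])
for f in('w11','top4','scene2'): print(f,proj(f,[t,[.480,.021,.05]]))
c=load('w11')['im'][120:320,180:380]; d=load('scene2')['im']
u,v=proj('scene2',[t])[0].astype(int); d=d[v-40:v+20,u-30:u+30]
o=np.zeros((400,800,3),np.uint8);o[:,:400]=cv2.resize(c,(400,400));o[:,400:]=cv2.resize(d,(400,400),interpolation=cv2.INTER_CUBIC)
cv2.imwrite('pics/v3.png',o[:,:,::-1])
print(ringfit('w11',(.48,.021),.05,.013,.012))
E
```

```text
tip [0.4812 0.0204 0.0708]
t=34.75 tcp [0.4812 0.0204 0.1615] F [-0.0107  0.2273 -0.5933] w 0.0239 yaw 1.058 j [-0.1217  1.2585 -1.18  ]
  travel [ 0.79 -0.   -0.05] roll 0.00 dist 0.023849923985793716
w11 [[277.9404 213.3606]
 [277.9334 204.437 ]]
top4 [[265.7249 265.8925]
 [265.7782 266.8661]]
scene2 [[253.587  196.5368]
 [253.7386 201.8829]]
(array([0.4805, 0.0215]), np.float32(75.5916))
```

View pics/v3.png

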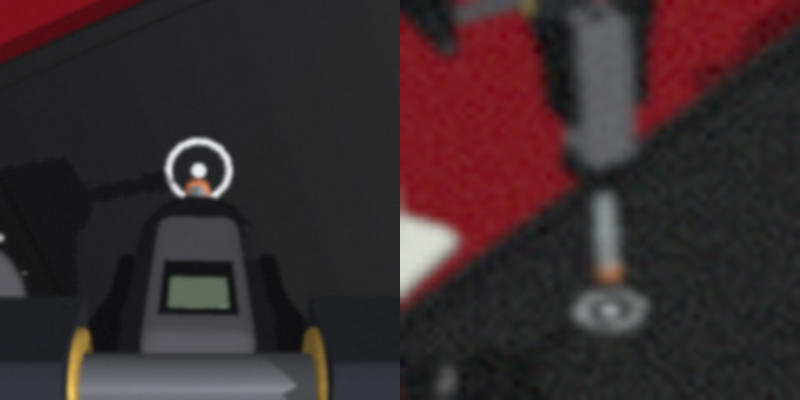

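The tip sits on the axis above mark1, within about 1 mm in both views. Press.

drive_tool:
  targets:
    - {"travel": [0.3, 0, 0], "roll": 0, "grip": 1}
    - {"travel": [0.6, 0, 0], "roll": 0, "grip": 1}
    - {"travel": [0.72, 0, 0], "roll": 0, "grip": 1}
    - {"travel": [0.8, 0, 0], "roll": 0, "grip": 1}
    - {"travel": [0.8, 0, 0], "roll": 0, "grip": 1}

```text
time: 35.38
tcp_pos: [0.4803, 0.0205, 0.1366]
ee_rot: [0.179, 0.684, -0.179, 0.684]
wrist_force: [-0.9, 0.8, 0.9]
grip_width: 0.024
```

drive_tool:
  targets:
    - {"travel": [0, 0, 0], "roll": 0, "grip": 1}
    - {"travel": [0, 0, 0], "roll": 0, "grip": 1}
    - {"travel": [0, 0, 0], "roll": 0, "grip": 1}

```text
time: 35.75
tcp_pos: [0.4806, 0.0205, 0.1369]
ee_rot: [0.179, 0.684, -0.179, 0.684]
wrist_force: [-1.3, 0.3, 1.4]
grip_width: 0.0241
```

drive_tool:
  targets:
    - {"travel": [0, 0, 0], "roll": 0, "grip": 1}
    - {"travel": [0, 0, 0], "roll": 0, "grip": 1}
    - {"travel": [0, 0, 0], "roll": 0, "grip": 1}
    - {"travel": [-0.3, 0, 0], "roll": 0, "grip": 1}
    - {"travel": [-0.9, 0, 0], "roll": 0, "grip": 1}
    - {"travel": [-1, 1, -0.42], "roll": 0, "grip": 1}
    - {"travel": [-1, 2.6, -1.1], "roll": 0, "grip": 1}
    - {"travel": [-1, 4.2, -1.77], "roll": 0, "grip": 1}
    - {"travel": [-1, 5.8, -2.45], "roll": 0, "grip": 1}
    - {"travel": [-1, 7.1, -3], "roll": 0, "grip": 1}

```text
time: 37.0
tcp_pos: [0.5072, 0.2525, 0.1684]
ee_rot: [0.179, 0.683, -0.178, 0.685]
wrist_force: [0.4, -0.4, -2.1]
grip_width: 0.024
```

drive_tool:
  targets:
    - {"travel": [0, 0.3, -0.12], "roll": 0, "grip": 1}
    - {"travel": [0, 0.3, -0.12], "roll": 0, "grip": 1}
    - {"travel": [0, 0.3, -0.12], "roll": 0, "grip": 1}

```text
time: 37.38
tcp_pos: [0.5079, 0.2587, 0.167]
ee_rot: [0.179, 0.684, -0.18, 0.684]
wrist_force: [-0.2, 0.6, -0.8]
grip_width: 0.0238
```

```bash
python3 - <<'E'
from h import *
save('wrist','w12'); print(ringfit('w12',(.508,.260),.05,.013,.012))
goto([.508,.26,.1370])
E
```

```text
(array([0.508 , 0.2605]), np.float32(54.62918))
t=37.42 tcp [0.508  0.2586 0.1669] F [ 0.3574  0.0994 -1.642 ] w 0.0237 yaw 1.057 j [ 0.3328  1.276  -0.7241]
  travel [ 1.    0.04 -0.02] roll 0.00 dist 0.02997712002725364
```

drive_tool:
  targets:
    - {"travel": [0.4, 0.04, -0.02], "roll": 0, "grip": 1}
    - {"travel": [0.75, 0.04, -0.02], "roll": 0, "grip": 1}
    - {"travel": [0.9, 0.04, -0.02], "roll": 0, "grip": 1}
    - {"travel": [0.99, 0.04, -0.02], "roll": 0, "grip": 1}
    - {"travel": [0.99, 0.04, -0.02], "roll": 0, "grip": 1}
    - {"travel": [0.99, 0.04, -0.02], "roll": 0, "grip": 1}
    - {"travel": [0.99, 0.04, -0.02], "roll": 0, "grip": 1}
    - {"travel": [0.99, 0.04, -0.02], "roll": 0, "grip": 1}

```text
time: 38.42
tcp_pos: [0.5081, 0.2613, 0.1373]
ee_rot: [0.179, 0.684, -0.179, 0.684]
wrist_force: [-1.1, -0.5, 1.0]
grip_width: 0.024
```

drive_tool:
  targets:
    - {"travel": [0, 0, 0], "roll": 0, "grip": 1}
    - {"travel": [0, 0, 0], "roll": 0, "grip": 1}
    - {"travel": [0, 0, 0], "roll": 0, "grip": 1}
    - {"travel": [-0.3, 0, 0], "roll": 0, "grip": 1}
    - {"travel": [-0.9, 0, 0], "roll": 0, "grip": 1}
    - {"travel": [-1, 0.42, 1], "roll": 0, "grip": 1}
    - {"travel": [-1, 1, 2.4], "roll": 0, "grip": 1}
    - {"travel": [-1, 1.55, 3.7], "roll": 0, "grip": 1}
    - {"travel": [-1, 1.69, 4.02], "roll": 0, "grip": 1}
    - {"travel": [-1, 1.69, 4.02], "roll": 0, "grip": 1}

```text
time: 39.67
tcp_pos: [0.6381, 0.2461, 0.1674]
ee_rot: [0.179, 0.684, -0.179, 0.684]
wrist_force: [0.2, -0.0, -2.1]
grip_width: 0.0241
```

drive_tool:
  targets:
    - {"travel": [0, 0, 0], "roll": 0, "grip": 1}
    - {"travel": [0, 0, 0], "roll": 0, "grip": 1}

```text
time: 39.92
tcp_pos: [0.637, 0.2467, 0.1674]
ee_rot: [0.179, 0.684, -0.179, 0.684]
wrist_force: [0.4, -0.5, -2.8]
grip_width: 0.0237
```

```bash
python3 - <<'E'
from h import *
save('wrist','w13'); print(ringfit('w13',(.638,.245),.05,.013,.012))
goto([.638,.245,.1370])
E
```

```text
(array([0.6365, 0.2455]), np.float32(46.231018))
t=39.98 tcp [0.6371 0.2467 0.1674] F [ 0.9233  0.8569 -1.0769] w 0.0240 yaw 1.059 j [ 0.2541  1.3315 -0.8051]
  travel [ 1.01 -0.03  0.05] roll 0.00 dist 0.030484485447135876
```

drive_tool:
  targets:
    - {"travel": [0.4, -0.03, 0], "roll": 0, "grip": 1}
    - {"travel": [0.75, -0.03, 0], "roll": 0, "grip": 1}
    - {"travel": [0.9, -0.03, 0], "roll": 0, "grip": 1}
    - {"travel": [1, -0.03, 0], "roll": 0, "grip": 1}
    - {"travel": [1, -0.03, 0], "roll": 0, "grip": 1}
    - {"travel": [1, -0.03, 0], "roll": 0, "grip": 1}
    - {"travel": [1, -0.03, 0], "roll": 0, "grip": 1}
    - {"travel": [1, -0.03, 0], "roll": 0, "grip": 1}

```text
time: 40.98
tcp_pos: [0.6377, 0.2455, 0.1373]
ee_rot: [0.179, 0.684, -0.179, 0.684]
wrist_force: [-1.7, -0.3, 0.9]
grip_width: 0.024
```

drive_tool:
  targets:
    - {"travel": [0, 0, 0], "roll": 0, "grip": 1}
    - {"travel": [0, 0, 0], "roll": 0, "grip": 1}
    - {"travel": [0, 0, 0], "roll": 0, "grip": 1}
    - {"travel": [-0.3, 0, 0], "roll": 0, "grip": 1}
    - {"travel": [-0.9, 0, 0], "roll": 0, "grip": 1}
    - {"travel": [-1, -1, 0.42], "roll": 0, "grip": 1}
    - {"travel": [-1, -2.6, 1.1], "roll": 0, "grip": 1}
    - {"travel": [-1, -4.2, 1.77], "roll": 0, "grip": 1}
    - {"travel": [-1, -5.8, 2.45], "roll": 0, "grip": 1}
    - {"travel": [-1, -7.1, 3], "roll": 0, "grip": 1}

```text
time: 42.22
tcp_pos: [0.6117, 0.0137, 0.1687]
ee_rot: [0.179, 0.683, -0.179, 0.685]
wrist_force: [0.6, 0.5, -2.1]
grip_width: 0.024
```

drive_tool:
  targets:
    - {"travel": [0, -0.32, 0.12], "roll": 0, "grip": 1}
    - {"travel": [0, -0.32, 0.12], "roll": 0, "grip": 1}
    - {"travel": [0, -0.32, 0.12], "roll": 0, "grip": 1}

```text
time: 42.6
tcp_pos: [0.6102, 0.0068, 0.1675]
ee_rot: [0.179, 0.684, -0.179, 0.684]
wrist_force: [0.3, -0.1, -2.8]
grip_width: 0.0239
```

```bash
python3 - <<'E'
from h import *
save('wrist','w14'); print(ringfit('w14',(.61,.006),.05,.013,.012))
goto([.61,.006,.1370])
E
```

```text
(array([0.6095, 0.0075]), np.float32(55.563843))
t=42.65 tcp [0.6101 0.007  0.1673] F [ 0.3119  0.2134 -2.3811] w 0.0237 yaw 1.060 j [-0.118   1.2899 -1.178 ]
  travel [ 1.01 -0.03  0.01] roll 0.00 dist 0.030312189973927147
```

drive_tool:
  targets:
    - {"travel": [0.4, 0, 0], "roll": 0, "grip": 1}
    - {"travel": [0.75, 0, 0], "roll": 0, "grip": 1}
    - {"travel": [0.9, 0, 0], "roll": 0, "grip": 1}
    - {"travel": [1, 0, 0], "roll": 0, "grip": 1}
    - {"travel": [1, 0, 0], "roll": 0, "grip": 1}
    - {"travel": [1, 0, 0], "roll": 0, "grip": 1}
    - {"travel": [1, 0, 0], "roll": 0, "grip": 1}
    - {"travel": [1, 0, 0], "roll": 0, "grip": 1}

```text
time: 43.65
tcp_pos: [0.6101, 0.0055, 0.1373]
ee_rot: [0.179, 0.684, -0.179, 0.684]
wrist_force: [-1.3, 1.0, 0.8]
grip_width: 0.0238
```

drive_tool:
  targets:
    - {"travel": [0, 0, 0], "roll": 0, "grip": 1}
    - {"travel": [0, 0, 0], "roll": 0, "grip": 1}
    - {"travel": [0, 0, 0], "roll": 0, "grip": 1}
    - {"travel": [-0.3, 0, 0], "roll": 0, "grip": 1}
    - {"travel": [-0.9, 0, 0], "roll": 0, "grip": 1}
    - {"travel": [-1, 0.7, -0.9], "roll": 0, "grip": 1}
    - {"travel": [-1, 1.7, -2.1], "roll": 0, "grip": 1}
    - {"travel": [-1, 2.6, -3.25], "roll": 0, "grip": 1}
    - {"travel": [-1, 2.83, -3.54], "roll": 0, "grip": 1}
    - {"travel": [-1, 2.83, -3.54], "roll": 0, "grip": 1}

```text
time: 44.9
tcp_pos: [0.5593, 0.132, 0.168]
ee_rot: [0.179, 0.684, -0.179, 0.685]
wrist_force: [0.0, 0.6, -1.8]
grip_width: 0.024
```

drive_tool:
  targets:
    - {"travel": [0, 0, 0], "roll": 0, "grip": 1}
    - {"travel": [0, 0, 0], "roll": 0, "grip": 1}

```text
time: 45.15
tcp_pos: [0.5595, 0.1305, 0.1671]
ee_rot: [0.18, 0.684, -0.18, 0.684]
wrist_force: [0.4, -0.1, -1.2]
grip_width: 0.024
```

```bash
python3 - <<'E'
from h import *
save('wrist','w15'); print(ringfit('w15',(.559,.133),.05,.013,.012))
goto([.559,.133,.1370])
E
```

```text
(array([0.559, 0.133]), np.float32(57.25801))
t=45.20 tcp [0.5594 0.1306 0.167 ] F [-0.195   0.5388 -0.2995] w 0.0235 yaw 1.057 j [ 0.0922  1.2773 -0.9647]
  travel [ 1.    0.06 -0.05] roll 0.00 dist 0.030127745904617215
```

Press mark5, then lift high for the return.

drive_tool:
  targets:
    - {"travel": [0.4, 0.06, -0.05], "roll": 0, "grip": 1}
    - {"travel": [0.75, 0.06, -0.05], "roll": 0, "grip": 1}
    - {"travel": [0.9, 0.06, -0.05], "roll": 0, "grip": 1}
    - {"travel": [1, 0.06, -0.05], "roll": 0, "grip": 1}
    - {"travel": [1, 0.06, -0.05], "roll": 0, "grip": 1}
    - {"travel": [1, 0.06, -0.05], "roll": 0, "grip": 1}
    - {"travel": [1, 0.06, -0.05], "roll": 0, "grip": 1}
    - {"travel": [1, 0.06, -0.05], "roll": 0, "grip": 1}
    - {"travel": [1, 0.06, -0.05], "roll": 0, "grip": 1}

```text
time: 46.32
tcp_pos: [0.5587, 0.134, 0.1372]
ee_rot: [0.179, 0.684, -0.179, 0.684]
wrist_force: [-2.1, -0.3, 1.4]
grip_width: 0.0238
```

drive_tool:
  targets:
    - {"travel": [0, 0, 0], "roll": 0, "grip": 1}
    - {"travel": [0, 0, 0], "roll": 0, "grip": 1}
    - {"travel": [-0.3, 0, 0], "roll": 0, "grip": 1}
    - {"travel": [-1.2, 0, 0], "roll": 0, "grip": 1}
    - {"travel": [-2, 0, 0], "roll": 0, "grip": 1}
    - {"travel": [-2.4, 0, 0], "roll": 0, "grip": 1}
    - {"travel": [-2.4, 0, 0], "roll": 0, "grip": 1}
    - {"travel": [-2.4, 0, 0], "roll": 0, "grip": 1}

```text
time: 47.32
tcp_pos: [0.5579, 0.1339, 0.2079]
ee_rot: [0.179, 0.685, -0.179, 0.683]
wrist_force: [0.5, 0.2, -1.1]
grip_width: 0.0241
```

```bash
python3 - <<'E'
from h import *
goto([.43,-.341,.208])
E
```

```text
t=47.33 tcp [0.5579 0.1339 0.2079] F [ 0.5186  0.2184 -1.1376] w 0.0241 yaw 1.058 j [ 0.0981  1.3545 -0.9603]
  travel [  0.01 -15.89   4.05] roll 0.00 dist 0.4917791826273795
```

drive_tool:
  targets:
    - {"travel": [0, -0.8, 0.2], "roll": 0, "grip": 1}
    - {"travel": [0, -2.4, 0.61], "roll": 0, "grip": 1}
    - {"travel": [0, -4.2, 1.07], "roll": 0, "grip": 1}
    - {"travel": [0, -6, 1.53], "roll": 0, "grip": 1}
    - {"travel": [0, -7.8, 1.99], "roll": 0, "grip": 1}
    - {"travel": [0, -9.6, 2.45], "roll": 0, "grip": 1}
    - {"travel": [0, -11.4, 2.9], "roll": 0, "grip": 1}
    - {"travel": [0, -13.2, 3.36], "roll": 0, "grip": 1}
    - {"travel": [0, -14.9, 3.8], "roll": 0, "grip": 1}
    - {"travel": [0, -15.9, 4.05], "roll": 0, "grip": 1}

```text
time: 48.58
tcp_pos: [0.429, -0.3433, 0.2076]
ee_rot: [0.18, 0.685, -0.18, 0.683]
wrist_force: [1.4, -0.2, -0.7]
grip_width: 0.024
```

drive_tool:
  targets:
    - {"travel": [0, 0, 0], "roll": 0, "grip": 1}
    - {"travel": [0, 0, 0], "roll": 0, "grip": 1}
    - {"travel": [0, 0, 0], "roll": 0, "grip": 1}

```text
time: 48.95
tcp_pos: [0.4308, -0.3401, 0.2086]
ee_rot: [0.179, 0.684, -0.178, 0.684]
wrist_force: [-0.8, 0.3, -1.4]
grip_width: 0.0239
```

```bash
python3 - <<'E'
from h import *
goto([.43,-.341,.112])
E
```

```text
t=48.95 tcp [ 0.4308 -0.3401  0.2086] F [-0.8449  0.2592 -1.3966] w 0.0239 yaw 1.060 j [-0.8121  1.3512 -1.872 ]
  travel [ 3.22 -0.04 -0.01] roll 0.00 dist 0.09657752317829954
```

drive_tool:
  targets:
    - {"travel": [0.4, -0.04, -0.01], "roll": 0, "grip": 1}
    - {"travel": [1, -0.04, -0.01], "roll": 0, "grip": 1}
    - {"travel": [1.6, -0.04, -0.01], "roll": 0, "grip": 1}
    - {"travel": [2.2, -0.04, -0.01], "roll": 0, "grip": 1}
    - {"travel": [2.7, -0.04, -0.01], "roll": 0, "grip": 1}
    - {"travel": [3.0, -0.04, -0.01], "roll": 0, "grip": 1}
    - {"travel": [3.2, -0.04, -0.01], "roll": 0, "grip": 1}
    - {"travel": [3.2, -0.04, -0.01], "roll": 0, "grip": 1}

```text
time: 49.95
tcp_pos: [0.4297, -0.3422, 0.1128]
ee_rot: [0.179, 0.684, -0.179, 0.684]
wrist_force: [0.6, 0.3, -1.2]
grip_width: 0.0236
```

drive_tool:
  targets:
    - {"travel": [0.1, 0, 0], "roll": 0, "grip": 1}
    - {"travel": [0.2, 0, 0], "roll": 0, "grip": 1}
    - {"travel": [0.24, 0, 0], "roll": 0, "grip": 1}
    - {"travel": [0.24, 0, 0], "roll": 0, "grip": 1}

```text
time: 50.45
tcp_pos: [0.4297, -0.3422, 0.1058]
ee_rot: [0.179, 0.684, -0.179, 0.684]
wrist_force: [0.9, 0.2, -1.6]
grip_width: 0.0237
```

drive_tool:
  targets:
    - {"travel": [0, 0.03, -0.02], "roll": 0, "grip": 1}
    - {"travel": [0.04, 0.03, -0.02], "roll": 0, "grip": 1}
    - {"travel": [0.06, 0.03, -0.02], "roll": 0, "grip": 1}
    - {"travel": [0.06, 0.03, -0.02], "roll": 0, "grip": 1}

```text
time: 50.95
tcp_pos: [0.4296, -0.3411, 0.1039]
ee_rot: [0.179, 0.684, -0.179, 0.684]
wrist_force: [0.5, -0.7, -1.8]
grip_width: 0.0244
```

Back at the original height. Release, lift, look.

drive_tool:
  targets:
    - {"travel": [0.01, 0, 0], "roll": 0, "grip": 0.35}
    - {"travel": [0.01, 0, 0], "roll": 0, "grip": 0.2}
    - {"travel": [0.01, 0, 0], "roll": 0, "grip": 0}
    - {"travel": [0.01, 0, 0], "roll": 0, "grip": -1}
    - {"travel": [0.01, 0, 0], "roll": 0, "grip": -1}
    - {"travel": [0.01, 0, 0], "roll": 0, "grip": -1}
    - {"travel": [0.01, 0, 0], "roll": 0, "grip": -1}
    - {"travel": [-0.6, 0, 0], "roll": 0, "grip": -1}
    - {"travel": [-2.4, 0, 0], "roll": 0, "grip": -1}
    - {"travel": [-4.4, 0, 0], "roll": 0, "grip": -1}

```text
time: 52.2
tcp_pos: [0.4292, -0.3408, 0.238]
ee_rot: [0.179, 0.684, -0.179, 0.684]
wrist_force: [1.1, -0.4, 0.3]
grip_width: 0.0864
```

drive_tool:
  targets:
    - {"travel": [-0.5, 3, -4], "roll": -1, "grip": -1}
    - {"travel": [-0.5, 3, -4], "roll": -1, "grip": -1}
    - {"travel": [-0.5, 3, -4], "roll": -1, "grip": -1}
    - {"travel": [-0.5, 3, -4], "roll": -1, "grip": -1}

```text
time: 52.7
tcp_pos: [0.3693, -0.2031, 0.2529]
ee_rot: [0.13, 0.694, -0.131, 0.696]
wrist_force: [-0.3, -0.4, 0.4]
grip_width: 0.0869
```

```bash
python3 - <<'E'
from h import *
save('top','top5'); save('scene','scene3'); save('wrist','w16')
goto([.4797,-.1093,.2])
a=load('top5')['im'][180:320,240:500]; b=load('scene3')['im'][190:340,130:330]
w=load('w16')['im']
o=np.zeros((600,800,3),np.uint8); o[:215,:400]=cv2.resize(a,(400,215),interpolation=cv2.INTER_CUBIC); o[:300,400:]=cv2.resize(b,(400,300),interpolation=cv2.INTER_CUBIC)
o[300:,400:]=cv2.resize(w,(400,300))
cv2.imwrite('pics/v4.png',o[:,:,::-1])
E
```

```text
t=52.85 tcp [ 0.3697 -0.2048  0.2518] F [-0.4376  0.5353  1.1066] w 0.0868 yaw 1.198 j [-0.6927  1.4654 -1.8905]
  travel [1.73 4.3  2.25] roll 0.00 dist 0.15461242417297225
```

View pics/v4.png

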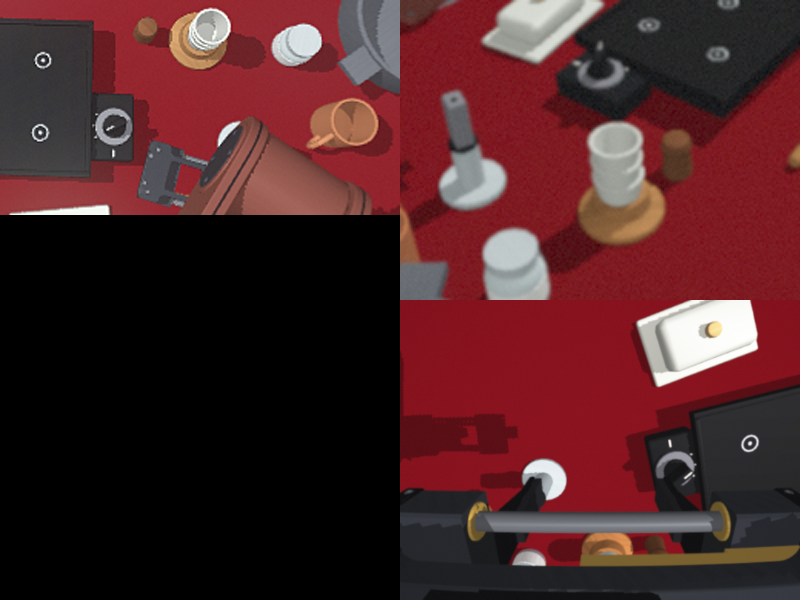

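```bash
python3 - <<'E'
from h import *
for f,a,b in(('w3',(361,48),(380,37)),('w1',(122,213),(108,220)),('w2',(146,196),(157,189))):
    im=load(f)['im'].astype(int); u,v=proj(f,[[.48,-.1094,.088]])[0].astype(int)
    P=ray(f,[a,b],.088); d=P[1]-P[0]; print(f,P[:,:2],np.arctan2(d[1],d[0]),'dial px',proj(f,[[.48,-.1094,.088],[.48,-.1094,.056]]).ravel())
s=[]
for f in('w3','w10','w16'):
    im=load(f)['im']; u,v=proj(f,[[.48,-.1094,.088]])[0].astype(int)
    c=im[max(0,v-45):v+45,max(0,u-45):min(560,u+45)]
    c=cv2.copyMakeBorder(c,90-c.shape[0],0,0,90-c.shape[1],cv2.BORDER_CONSTANT); print(f,u,v)
    s.append(cv2.resize(c,(266,266),interpolation=cv2.INTER_CUBIC))
cv2.imwrite('pics/v5.png',np.hstack(s)[:,:,::-1])
E
```

```text
w3 [[ 0.4795 -0.1068]
 [ 0.473  -0.0913]] 1.9699055014629725 dial px [357.8117  48.9948 349.3928  55.0319]
w1 [[ 0.4741 -0.0936]
 [ 0.4794 -0.1096]] -1.2495906498206217 dial px [108.3499 220.5095 122.7509 210.6278]
w2 [[ 0.4768 -0.1021]
 [ 0.4716 -0.0904]] 1.9849915968619776 dial px [139.2991 200.2868 151.9093 191.5841]
w3 357 48
w10 494 209
w16 395 251
```

View pics/v5.png

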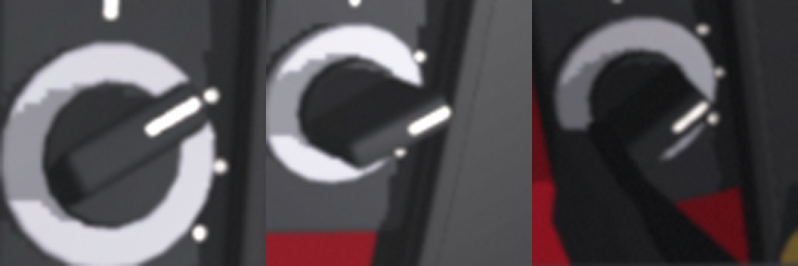

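The dial pointer is at world angle ≈1.97, so q≈1.05 rad. I'll align the jaws across the bar (yaw 0.40).

drive_tool:
  targets:
    - {"travel": [0.4, 1, 0.5], "roll": 1.2, "grip": -0.5}
    - {"travel": [0.8, 2.4, 1.2], "roll": 2.4, "grip": 0}
    - {"travel": [1.2, 3.6, 1.9], "roll": 3.6, "grip": 0}
    - {"travel": [1.7, 4.3, 2.26], "roll": 4.8, "grip": 0}
    - {"travel": [1.7, 4.3, 2.26], "roll": 5.7, "grip": 0}
    - {"travel": [1.7, 4.3, 2.26], "roll": 5.7, "grip": 0}
    - {"travel": [1.7, 4.3, 2.26], "roll": 5.7, "grip": 0}
    - {"travel": [1.7, 4.3, 2.26], "roll": 5.7, "grip": 0}

```text
time: 53.85
tcp_pos: [0.4794, -0.109, 0.2003]
ee_rot: [0.39, 0.59, -0.39, 0.59]
wrist_force: [-0.1, -0.1, 0.1]
grip_width: 0.0436
```

```bash
python3 - <<'E'
from h import *
goto([.48,-.1094,.064],.40)
E
```

```text
t=53.85 tcp [ 0.4794 -0.109   0.2003] F [-0.0534 -0.0692  0.0547] w 0.0436 yaw 0.403 j [-0.3842  1.3359 -0.7869]
  travel [4.54 0.01 0.02] roll 0.02 dist 0.13625873741299552
```

drive_tool:
  targets:
    - {"travel": [0.7, 0, 0], "roll": 0, "grip": 0}
    - {"travel": [1.8, 0, 0], "roll": 0, "grip": 0}
    - {"travel": [2.8, 0, 0], "roll": 0, "grip": 0}
    - {"travel": [3.7, 0, 0], "roll": 0, "grip": 0}
    - {"travel": [4.2, 0, 0], "roll": 0, "grip": 0}
    - {"travel": [4.45, 0, 0], "roll": 0, "grip": 0}
    - {"travel": [4.5, 0, 0.02], "roll": 0, "grip": 0}
    - {"travel": [4.5, 0, 0.02], "roll": 0, "grip": 0}

```text
time: 54.85
tcp_pos: [0.4803, -0.1094, 0.0659]
ee_rot: [0.39, 0.589, -0.39, 0.59]
wrist_force: [-0.1, -0.3, -0.0]
grip_width: 0.0431
```

drive_tool:
  targets:
    - {"travel": [0, 0, 0], "roll": 0, "grip": 0.5}
    - {"travel": [0, 0, 0], "roll": 0, "grip": 1}
    - {"travel": [0, 0, 0], "roll": 0, "grip": 1}
    - {"travel": [0, 0, 0], "roll": 0, "grip": 1}
    - {"travel": [0, 0, 0], "roll": 0, "grip": 1}
    - {"travel": [0, 0, 0], "roll": 0, "grip": 1}

```text
time: 55.6
tcp_pos: [0.4798, -0.109, 0.0652]
ee_rot: [0.39, 0.59, -0.39, 0.59]
wrist_force: [2.1, 1.0, 0.9]
grip_width: 0.0137
```

drive_tool:
  targets:
    - {"travel": [0, 0, 0], "roll": -0.6, "grip": 1}
    - {"travel": [0, 0, 0], "roll": -1.5, "grip": 1}
    - {"travel": [0, 0, 0], "roll": -2.5, "grip": 1}
    - {"travel": [0, 0, 0], "roll": -3.5, "grip": 1}
    - {"travel": [0, 0, 0], "roll": -4.5, "grip": 1}
    - {"travel": [0, 0, 0], "roll": -5.5, "grip": 1}
    - {"travel": [0, 0, 0], "roll": -6.3, "grip": 1}
    - {"travel": [0, 0, 0], "roll": -6.9, "grip": 1}
    - {"travel": [0, 0, 0], "roll": -7.2, "grip": 1}
    - {"travel": [0, 0, 0], "roll": -7.2, "grip": 1}

```text
time: 56.85
tcp_pos: [0.4795, -0.1094, 0.0651]
ee_rot: [0.058, 0.705, -0.058, 0.705]
wrist_force: [0.3, -1.1, 1.7]
grip_width: 0.0134
```

```bash
python3 - <<'E'
from h import *
goto([.48,-.1094,.064],1.453); print(sense()['ft_torque'])
E
```

```text
t=56.85 tcp [ 0.4795 -0.1094  0.0651] F [ 0.3384 -1.1312  1.6789] w 0.0134 yaw 1.407 j [-0.3843  1.0598 -1.7911]
  travel [0.04 0.   0.02] roll -0.33 dist 0.001260043447049653
[-0.2175  0.0515  0.0352]
```

drive_tool:
  targets:
    - {"travel": [0, 0, 0], "roll": -0.2, "grip": 1}
    - {"travel": [0, 0, 0], "roll": -0.4, "grip": 1}
    - {"travel": [0, 0, 0], "roll": -0.5, "grip": 1}
    - {"travel": [0, 0, 0], "roll": -0.5, "grip": 1}

```text
time: 57.35
tcp_pos: [0.4795, -0.1093, 0.0651]
ee_rot: [0.033, 0.706, -0.033, 0.706]
wrist_force: [-1.0, -3.3, 2.2]
grip_width: 0.0138
```

```bash
python3 - <<'E'
from h import *
goto([.48,-.1094,.064],1.453); print(sense()['ft_torque'])
E
```

```text
t=57.35 tcp [ 0.4795 -0.1093  0.0651] F [-1.0035 -3.3233  2.2175] w 0.0138 yaw 1.477 j [-0.3845  1.0597 -1.8609]
  travel [ 0.04 -0.    0.02] roll 0.17 dist 0.0012421492853713953
[-0.6264  0.291  -0.6311]
```

The end stop is reached (torque −0.63 N m at yaw 1.477). Release and lift.

drive_tool:
  targets:
    - {"travel": [0, 0, 0], "roll": 0.1, "grip": 0.5}
    - {"travel": [0, 0, 0], "roll": 0.1, "grip": 0.3}
    - {"travel": [0, 0, 0], "roll": 0.1, "grip": 0}
    - {"travel": [0, 0, 0], "roll": 0.1, "grip": 0}
    - {"travel": [-0.5, 0, 0], "roll": 0.1, "grip": 0}
    - {"travel": [-2, 0, 0], "roll": 0.1, "grip": 0}
    - {"travel": [-3.8, 0, 0], "roll": 0.1, "grip": 0}
    - {"travel": [-5, 0, 0], "roll": 0.1, "grip": 0}
    - {"travel": [-5.5, 0, 0], "roll": 0.1, "grip": 0}
    - {"travel": [-5.5, 0, 0], "roll": 0.1, "grip": 0}

```text
time: 58.6
tcp_pos: [0.48, -0.1092, 0.2309]
ee_rot: [0.038, 0.705, -0.038, 0.707]
wrist_force: [0.5, -1.0, -0.0]
grip_width: 0.0439
```

drive_tool:
  targets:
    - {"travel": [0, 0.5, -1], "roll": 0, "grip": 0}
    - {"travel": [0, 1, -2.5], "roll": 0, "grip": 0}
    - {"travel": [0, 1, -2.5], "roll": 0, "grip": 0}
    - {"travel": [0, 1, -2.5], "roll": 0, "grip": 0}
    - {"travel": [0, 1, -2.5], "roll": 0, "grip": 0}

```text
time: 59.22
tcp_pos: [0.4087, -0.0715, 0.2296]
ee_rot: [0.038, 0.706, -0.038, 0.706]
wrist_force: [0.5, 0.2, -0.6]
grip_width: 0.0436
```

```bash
python3 - <<'E'
from h import *
save('top','top6'); save('scene','scene4'); save('wrist','w17')
goto([.48,-.1094,.2])
u,v=proj('w17',[[.48,-.1094,.08]])[0].astype(int);print(u,v)
w=load('w17')['im'][max(0,v-60):v+60,max(0,u-60):u+60]
a=load('top6')['im'][130:330,60:500]; b=load('scene4')['im'][190:340,130:330]
o=np.zeros((600,800,3),np.uint8); o[:300,:400]=cv2.resize(w,(400,300),interpolation=cv2.INTER_CUBIC);o[:300,400:]=cv2.resize(b,(400,300),interpolation=cv2.INTER_CUBIC)
o[300:,:660]=cv2.resize(a,(660,300),interpolation=cv2.INTER_CUBIC)
cv2.imwrite('pics/v6.png',o[:,:,::-1])
print(ringfit('scene4',(.631,-.2875),.124,span=.012))
E
```

```text
t=59.38 tcp [ 0.4086 -0.0714  0.2298] F [-0.4543  0.3995 -0.6283] w 0.0437 yaw 1.463 j [-0.3637  1.428  -1.8268]
  travel [ 0.99 -1.    2.5 ] roll 0.00 dist 0.08617254726756918
249 263
(array([ 0.631 , -0.2875]), np.float32(22.48919))
```

View pics/v6.png

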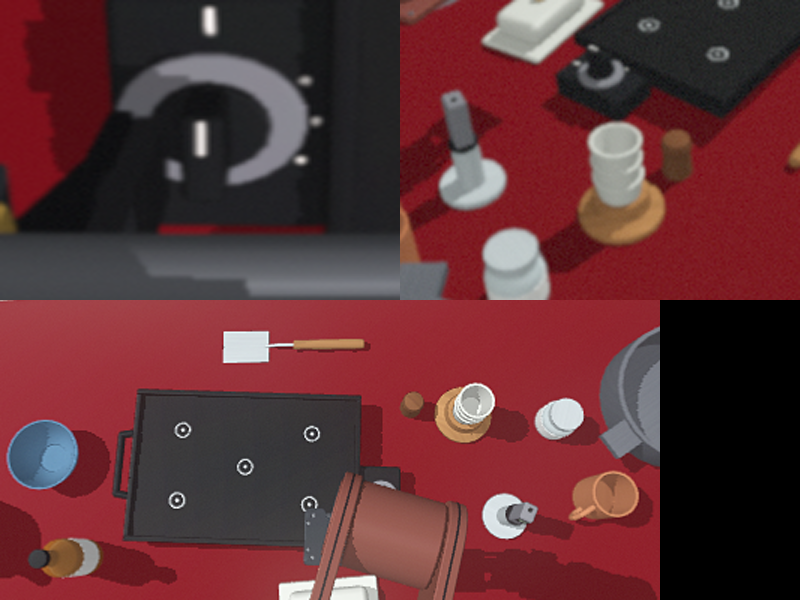

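The dial line points at the white tick (off), the cups are stacked, and the thermometer is in its holder. The arm is clear, so I'll hand in.

```bash
python3 -c "
from h import *
print(finish_job())"
```

```text
the job is handed in; nothing more can be done
None
```

The job is done and handed in at about 59 s of the 210 s; `finish_job` returned no verdict.

- **Cups:** three cups were on the griddle, and all three are nested upright on the stand. One was knocked about 25 mm aside mid-run, so I measured it again before gripping. The second cup touched slightly off centre, with about 5 N of side force. I shifted it about 1.5 mm before letting it down.
- **Thermometer:** I pressed marks 1 to 5 in order, each for roughly a second at about 2.5 N. Each tip position came out within about 2 mm of its mark. It is back in its holder at the height and position where I first gripped it.
- **Dial:** I turned it about 1.05 rad to its end stop, where the wrist torque rose to −0.63 N m.

The last pictures show the cup stack and thermometer upright and the dial's white line at the tick. The other objects look unmoved by eye (not measured), and the gripper is clear. No check failed. Camera estimates of the same point differed by 2–3 mm, or about 5 mm for one taken while the arm was still moving. The circle fit on the cup stack in the later top views gave no usable position, so I used the wrist camera there.

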